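# Transfer the strap punches to the bench rack in working order

## Robot

A 6-joint arm with a two-finger parallel gripper is mounted at the origin on the work surface. World frame = base frame: x ahead of the robot, y to its left, z up, the work surface at z = 0. Lengths are in m, angles in rad, forces in N, time in s.
With the tool pointing down it reaches from about 0.275 to 0.725 m from the base axis. Payload 15.9 kg.
Tool frame: the origin (TCP) lies midway between the tips of the shut fingers; the grasp point (between the pads) lies 19 mm behind it; z points along the fingers, y is the direction in which the jaws open and shut (so a half turn about z gives the same grasp; the last joint's range is limited). The gripper opens to 85 mm and grips with 20 to 120 N. Pads are 22 mm wide; open, the fingers measure 114 mm over their backs; the gripper's body (76 mm by 85 mm) begins 54 mm behind the grasp point. The pads swing forward as they close: fully open they stand 13 mm farther back than shut.
Start: joints at [-1.285, 0.213, -0.034, 1.323, 0, 1.571], TCP at [0.141, -0.48, 0.231] pointing down, gripper open.
Joint ranges: [-2.98, 2.98], [-0.74, 1.72], [-1.14, 1.35], [-2.1, 2.04], [-1.57, 1.44], [-3.14, 3.14]. Speed limits (rad/s): [1.89, 1.89, 2.39, 2.57, 3.14, 3.14].

## Interface

Orientations are given as a unit quaternion [x, y, z, w].
In Python, from bench import bot gives the robot as it stands.
- The arm moves only by the tool arm_command, never from a script. Its argument "deltas" is a list of rows, each a list of 7 numbers: the closure, from -1 (fully open) to 1 (shut), so that 0 is half open, then the shift along the tool's x, y, z in m, then the turn, a rotation vector about the tool's x, y, z in degrees. A call has 1 to 5 rows; each row shifts and turns the commanded pose from where the row before left it, along the tool's axes as they then stand; what a row does not reach is not made up. A row lasts 1/8 s, in which the tool goes at most 62.5 mm and 10.7 degrees, less where a joint would pass 70% of its speed; a pose out of reach is approached as far as the arm can. A call is refused whole if a number of a shift passes 0.0625 or a number of a turn 10.7, either way. A call with a gripper value outside its range is refused whole. The fingers move at their own pace and stop on an object; "grip_force" is the grip in N (left out, the last holds). Time passes only in rows, so rows that do not move let the fingers close. It gives the time, the measured TCP pose, the force and the opening at its end, in the units of the state.
- bot.sense(): the state, without advancing time (a new reading comes with each control period).
- bot.get_image(name): name is "side" or "top" or "wrist"; returns (picture, depth): 480x640x3 uint8, red, green, blue; 480x640 float32, m along the optical axis (not along the pixel's ray), 0 where there is no reading.
- bot.camera_model(name): a dict with "K" (3x3 intrinsics, pixels), "R" (3x3) and "t" (3): a world point X has camera coordinates R X + t. Camera axes: x right, y down, z forward; pixel columns grow to the right and rows downward; lengths in m; the calibration is good to about 2 mm. A picture is of the moment at which its call begins: read the wrist's pose just before it. camera_model takes no time and is no camera call; for the wrist camera it gives the pose at the moment of the call.
- bot.job_done(): hands the job in, once; it reports no verdict.
The state is a dict: "time": time; "qpos": joint angles; "qvel": joint speeds; "joint_torque": joint torques, N m; "tool_pos": TCP position; "tcp_rot": TCP orientation; "wrist_force": force on the tool from outside, world axes, zero at the start; "wrist_torque": the same for the moment, N m; "gripper_width": opening from 0.0 (shut) to 1.0 (fully open).
Only numpy, scipy, OpenCV 4.12 (cv2) and the standard library are available. Lean on these libraries where they do the work, as an engineer would, in place of code of your own. Each camera call takes 0.05 s, during which the arm holds its last target.

## Task

The four punching tools in the pale rack lie in the order in which they will be used on the strap. Move them to the empty white rack, one to each place, in the same order from left to right, each lying in its notches across both rails with its working end still pointing away from the robot. Lay them down gently, do not drop them.

Things in the scene. Friction and masses are not known exactly. Their poses are not given: they have to be found in the camera images.
- hole_grip (a point): hole punch: slender, its working end a tube tapering to 8 mm in diameter; steel, 143 mm long, 0.24 kg; round shank 18 mm thick from 60 mm behind this point to 47 mm ahead of it, then the working end, to 83 mm ahead. Point: on the shank's axis where it is gripped, within 6 mm of the balance point; x along the shank to the working end. May be rolled to any angle about x.
- slot_grip (a point): slot punch: its working end one broad flat blade 34 mm wide and 8 mm thick; steel, 143 mm long, 0.24 kg; round shank 18 mm thick from 60 mm behind this point to 47 mm ahead of it, then the working end, to 83 mm ahead. Point: on the shank's axis where it is gripped, within 6 mm of the balance point; x along the shank to the working end. May be rolled to any angle about x.
- strap_grip (a point): strap-end punch: its working end a fork of two arms, 41 mm wide over the arms, 12 mm thick; steel, 143 mm long, 0.24 kg; round shank 18 mm thick from 60 mm behind this point to 47 mm ahead of it, then the working end, to 83 mm ahead. Point: on the shank's axis where it is gripped, within 6 mm of the balance point; x along the shank to the working end. May be rolled to any angle about x.
- iron_grip (a point): pricking iron: its working end a flat comb of four teeth, 24 mm wide; steel, 143 mm long, 0.24 kg; round shank 18 mm thick from 60 mm behind this point to 47 mm ahead of it, then the working end, to 83 mm ahead. Point: on the shank's axis where it is gripped, within 6 mm of the balance point; x along the shank to the working end. May be rolled to any angle about x.
- notch_hole: fixed notch of the pale rack where the hole punch lies at the start. Four such sections, 70 mm wide, side by side: two rails 8 mm thick at x = -30, +30 mm, each with a V notch 40 mm wide, 20 mm deep. Origin midway between the rails, 12 mm above the table; a shank's axis lies 32.7 mm, the rail tops 40 mm above it. x across the rails to the far side; y along the row, to the robot's left.
- notch_slot: fixed notch of the pale rack where the slot punch lies at the start. Four such sections, 70 mm wide, side by side: two rails 8 mm thick at x = -30, +30 mm, each with a V notch 40 mm wide, 20 mm deep. Origin midway between the rails, 12 mm above the table; a shank's axis lies 32.7 mm, the rail tops 40 mm above it. x across the rails to the far side; y along the row, to the robot's left.
- notch_strap: fixed notch of the pale rack where the strap-end punch lies at the start. Four such sections, 70 mm wide, side by side: two rails 8 mm thick at x = -30, +30 mm, each with a V notch 40 mm wide, 20 mm deep. Origin midway between the rails, 12 mm above the table; a shank's axis lies 32.7 mm, the rail tops 40 mm above it. x across the rails to the far side; y along the row, to the robot's left.
- notch_iron: fixed notch of the pale rack where the pricking iron lies at the start. Four such sections, 70 mm wide, side by side: two rails 8 mm thick at x = -30, +30 mm, each with a V notch 40 mm wide, 20 mm deep. Origin midway between the rails, 12 mm above the table; a shank's axis lies 32.7 mm, the rail tops 40 mm above it. x across the rails to the far side; y along the row, to the robot's left.
- bench_rack: white plastic rack, fixed: board 140 (x) by 284 by 12 mm, two rails 8 mm thick at x = -50, +10 mm, V notches as in the pale rack at y = +105, +35, -35, -105 mm. Origin: centre of the underside, on the table. Rail tops at z = 52 mm; a seated shank's axis at 44.7 mm, along x, its grip point midway between the rails (x = -20). x to the far side, y to the robot's left.
- supply_rack: pale wooden rack, fixed: board 140 (x) by 284 by 12 mm that carries the four notch sections at y = +105, +35, -35, -105 mm (rails at x = -50, +10 mm), just as the white rack is made. Origin: centre of the underside, on the table; x to the far side, y to the robot's left.
Things that resemble listed ones, but are neither listed nor needed, are in the scene too. Leave any green look-alike of the part that bears slot_grip alone. What is shaped like the part that bears iron_grip but red is not meant.

How it is judged:
By the outcome, as a careful person would: the job done as asked, in the order asked, and still so for the second after the job is handed in, with the robot touching nothing.
It also fails if it takes over 96 s, if anything falls off the work surface, if the arm or the gripper's body presses on something with over 40 N, if the wrist force passes 120 N, or if a joint passes its speed limit or range.

## Working session

There is one attempt and no reset: what is moved stays moved. The work goes in short steps, Python scripts to look and compute and a tool call to move; the robot and the scene stay as the last step left them, time stands still between calls to the robot, and variables do not carry over. Pictures are saved under pics/ and viewed, and the job is handed in when it is done.

Besides the shell and the picture viewer there is one more tool, called after "Request:" by a JSON object that holds its "fn" and its "kwargs", one argument or row to a line. arm_command: Moves the arm, as the interface text tells. Its arguments: {"type":"object","properties":{"deltas":{"type":"array"},"grip_force":{"type":"number"}},"required":["deltas"]}

```bash
ls; mkdir -p pics; cat > h.py <<'E'
import numpy as np, cv2
from bench import bot
def save(name,im): cv2.imwrite('pics/'+name, im[:,:,::-1])
def ray(cm,u,v,z):
    K,R,t=[np.array(cm[k]) for k in('K','R','t')]
    d=R.T@(np.linalg.inv(K)@np.array([u,v,1.])); c=-R.T@t
    return c+d*(z-c[2])/d[2]
def proj(cm,X):
    K,R,t=[np.array(cm[k]) for k in('K','R','t')]
    p=K@(R@np.array(X,float)+t); return p[:2]/p[2]
def cloud(cm,d):
    K,R,t=[np.array(cm[k]) for k in('K','R','t')]
    v,u=np.mgrid[:d.shape[0],:d.shape[1]]
    P=np.stack([(u-K[0,2])/K[0,0]*d,(v-K[1,2])/K[1,1]*d,d],-1)
    return (P-t)@R
E
python3 - <<'E'
from h import *
print({k:np.round(v,3).tolist() for k,v in bot.sense().items()})
for n in('top','side'):
    im,d=bot.get_image(n); save(n+'0.png',im); np.savez('pics/%s0.npz'%n,im=im,d=d)
    cm=bot.camera_model(n); print(n,np.round(cm['K'],1).tolist(),np.round(cm['R'],3).tolist(),np.round(cm['t'],3).tolist())
E
```

```text
pics
{'time': 0.0, 'qpos': [-1.285, 0.213, -0.035, 1.323, -0.0, 1.571], 'qvel': [0.0, 0.001, -0.002, 0.001, 0.001, 0.0], 'joint_torque': [0.001, -68.616, 48.711, 0.018, 0.0, -0.0], 'tool_pos': [0.141, -0.479, 0.231], 'tcp_rot': [0.99, 0.142, -0.0, -0.001], 'wrist_force': [1.475, -0.055, -0.689], 'wrist_torque': [-0.01, -0.005, -0.037], 'gripper_width': 0.998}
top [[548.2, 0.0, 315.4], [0.0, 548.2, 245.7], [0.0, 0.0, 1.0]] [[-0.022, -1.0, 0.011], [-0.998, 0.021, -0.065], [0.065, -0.013, -0.998]] [-0.014, 0.441, 0.974]
side [[515.9, 0.0, 322.5], [0.0, 515.9, 235.7], [0.0, 0.0, 1.0]] [[0.999, -0.042, 0.02], [-0.011, -0.635, -0.772], [0.045, 0.771, -0.635]] [-0.462, 0.028, 1.027]
```

View pics/top0.png

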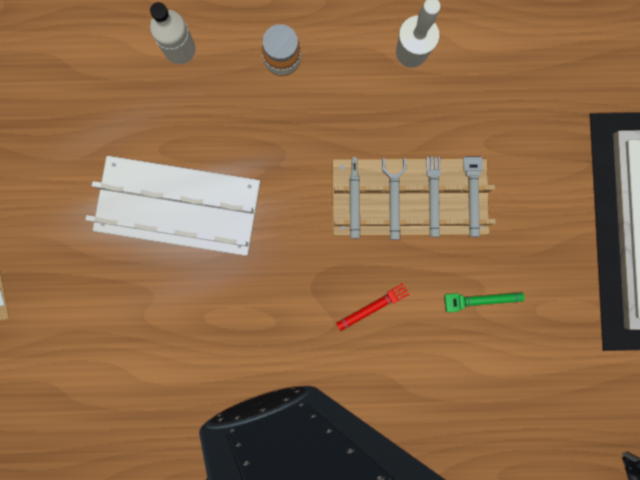

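View pics/side0.png

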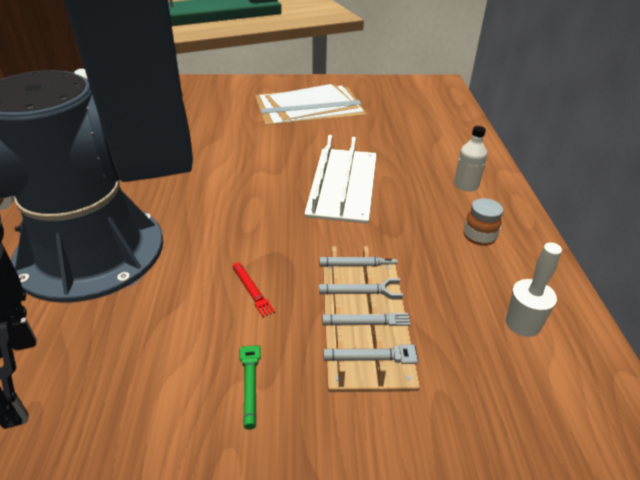

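The four grey tools in the pale rack, left to right in the top view, are hole punch (355,200), strap-end fork (394,200), pricking iron comb (434,195) and slot punch (474,195). The possible mix-ups are the red comb at (373,307) and the green broad punch at (485,300), neither of which is wanted. The white rack is empty, centred near (177,206) and rotated about 7°. Next I'll measure both racks and check my choice in a close crop.

```bash
cat > m.py <<'E'
from h import *
cm=bot.camera_model('top'); cs=bot.camera_model('side')
Z=np.load('pics/top0.npz'); im=Z['im']; d=Z['d']
P=cloud(cm,d)
hsv=cv2.cvtColor(im,cv2.COLOR_RGB2HSV)
print('depth zero frac',(d==0).mean(), 'table z', np.median(P[270:290,100:300,2]))
def rect(mask,z,name):
    n,l,s,c=cv2.connectedComponentsWithStats(mask.astype(np.uint8))
    i=1+np.argmax(s[1:,4]); m=(l==i).astype(np.uint8)
    cs_,_=cv2.findContours(m,cv2.RETR_EXTERNAL,cv2.CHAIN_APPROX_NONE)
    c_=max(cs_,key=len)[:,0]
    W=np.array([ray(cm,u,v,z)[:2] for u,v in c_])
    r=cv2.minAreaRect(W.astype(np.float32)*1000); print(name,r, s[i])
    return m,W
z=P[...,2]
for name,(x0,y0,x1,y1) in dict(white=(75,140,275,270),pale=(320,145,505,250)).items():
    m=np.zeros(z.shape,bool); m[y0:y1,x0:x1]=True
    b=m&(z>0.007)&(z<0.018); rect(cv2.morphologyEx(b.astype(np.uint8),cv2.MORPH_CLOSE,np.ones((25,25))),0.012,name+' board(depth)')
    Q=P[b]; r=cv2.minAreaRect((Q[:,:2]*1000).astype(np.float32)); print(name,'cloud rect',r, np.median(Q[:,2]))
    t=m&(z>0.046)&(z<0.058); Q=P[t]; print(name,'tops',len(Q), np.median(Q[:,2]))
big=cv2.resize(im[145:250,320:505],None,fx=4,fy=4,interpolation=cv2.INTER_CUBIC); save('crop_pale.png',big)
big=cv2.resize(im[145:265,75:275],None,fx=4,fy=4,interpolation=cv2.INTER_CUBIC); save('crop_white.png',big)
E
python3 m.py
```

```text
depth zero frac 0.003997395833333334 table z 0.00012744066784664218
white board(depth) ((519.9266357421875, 226.69821166992188), (283.5173034667969, 139.6613311767578), 79.66385650634766) [   93   156   167   100 11996]
white cloud rect ((520.5611572265625, 227.4658660888672), (284.63134765625, 140.395263671875), 79.64888000488281) 0.012067466839806607
white tops 908 0.05140930740528851
pale board(depth) ((526.219970703125, -198.1376953125), (282.5582580566406, 139.41552734375), 88.87744140625) [  333   159   156    77 11794]
pale cloud rect ((526.8978881835938, -198.77947998046875), (284.0521545410156, 140.250732421875), 88.90205383300781) 0.012113048169301817
pale tops 4089 0.05142376084963859
```

View pics/crop_pale.png

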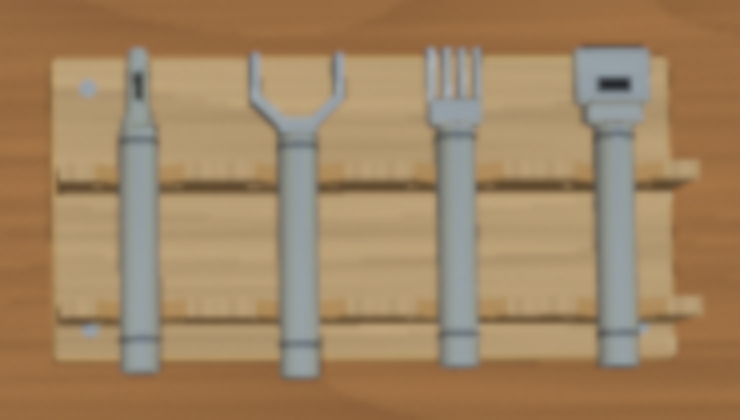

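View pics/crop_white.png

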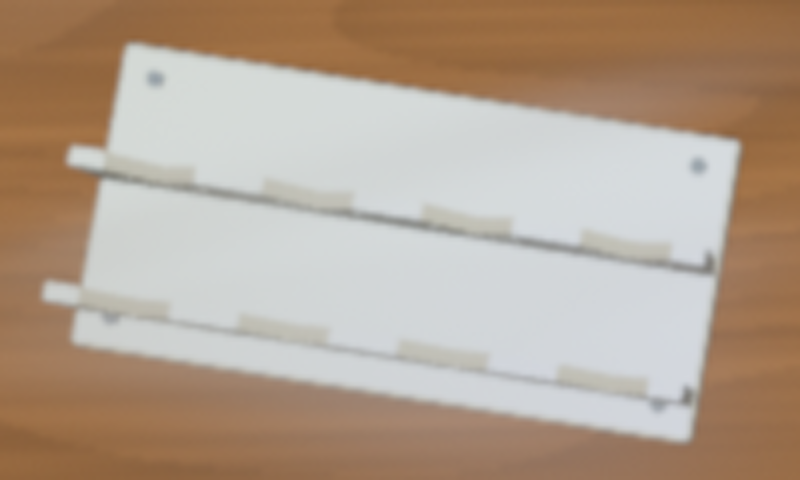

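```bash
cat > m2.py <<'E'
from h import *
cm=bot.camera_model('top')
Z=np.load('pics/top0.npz'); im=Z['im']; d=Z['d']; P=cloud(cm,d)
hsv=cv2.cvtColor(im,cv2.COLOR_RGB2HSV)
def fr(o,yaw):
    c,s=np.cos(yaw),np.sin(yaw); R=np.array([[c,-s],[s,c]]); return np.array(o),R
PO,PR=fr([.5266,-.1985],np.radians(-1.1)); WO,WR=fr([.5202,.2271],np.radians(-10.35))
print('white rail/board check')
for nm,O,R in(('pale',PO,PR),('white',WO,WR)):
    L=(P[...,:2]-O)@R
    m=(abs(L[...,0])<.1)&(abs(L[...,1])<.17)&(P[...,2]>.049)&(P[...,2]<.0525)
    if nm=='white':
        for lo,hi in((-.07,-.03),(-.01,.03)):
            k=m&(L[...,0]>lo)&(L[...,0]<hi); q=L[k]; print('rail x',np.percentile(q[:,0],[2,50,98]).round(4),'y',q[:,1].min().round(4),q[:,1].max().round(4), 'slope deg',np.degrees(np.polyfit(q[:,1],q[:,0],1)[0]).round(2))
            h=np.histogram(q[:,1],bins=np.arange(-.15,.151,.01))[0]; print(h.tolist())
    print(nm,'notches',[ (O+R@np.array([-.02,y])).round(4).tolist() for y in(.105,.035,-.035,-.105)])
L=(P[...,:2]-PO)@PR
g=hsv[...,1]<60
for nm,y in zip('hole strap iron slot'.split(),(.105,.035,-.035,-.105)):
    m=g&(abs(L[...,1]-y)<.03)&(abs(L[...,0])<.12)&(P[...,2]>.03)
    sh=m&(abs(L[...,0]+.02)<.04)
    q=L[sh]; a=np.polyfit(q[:,0],q[:,1],1)
    k=m&(abs(L[...,1]-y)<.012)
    print(nm,'center y',np.polyval(a,-.02).round(4),'slope',np.degrees(a[0]).round(2),'xmin',L[k][:,0].min().round(4),'xmax',L[m][:,0].max().round(4),'topz',np.percentile(P[sh][:,2],95).round(4))
E
python3 m2.py
```

```text
white rail/board check
pale notches [[0.5086, -0.0931], [0.5073, -0.1631], [0.5059, -0.2331], [0.5046, -0.3031]]
rail x [-0.0538 -0.0498 -0.046 ] y -0.1393 0.1406 slope deg 0.04
[0, 14, 19, 0, 0, 0, 15, 18, 12, 17, 0, 0, 0, 16, 14, 11, 13, 0, 0, 1, 13, 15, 13, 12, 0, 0, 0, 14, 19, 2]
rail x [0.0062 0.01   0.0141] y -0.1396 0.1402 slope deg -0.05
[0, 15, 15, 0, 0, 0, 11, 15, 16, 15, 0, 0, 0, 18, 14, 16, 12, 0, 0, 1, 12, 13, 13, 13, 0, 0, 1, 16, 19, 2]
white notches [[0.5194, 0.334], [0.5068, 0.2651], [0.4942, 0.1963], [0.4817, 0.1274]]
hole center y 0.1057 slope -0.11 xmin -0.0773 xmax 0.0649 topz 0.0554
strap center y 0.036 slope 0.15 xmin -0.08 xmax 0.0625 topz 0.0552
iron center y -0.0333 slope 0.42 xmin -0.0754 xmax 0.0656 topz 0.0555
slot center y -0.103 slope -0.5 xmin -0.0755 xmax 0.0659 topz 0.0556
```

The crop shows hole punch, fork, comb and slot blade from left to right, all grey, so they are the tools to move, in that order. Rail fits are within 1 mm. Next is the target table and a motion-planning helper.

```bash
cat > go.py <<'E'
import sys
from h import *
from scipy.spatial.transform import Rotation as Rn
PO=np.array([.5266,-.1985]); WO=np.array([.5202,.2271]); py,wy=np.radians(-1.1),np.radians(-10.35)
r2=lambda a:np.array([[np.cos(a),-np.sin(a)],[np.sin(a),np.cos(a)]])
names='hole strap iron slot'.split()
lp=dict(hole=(-.0177,.1057),strap=(-.0203,.036),iron=(-.0166,-.0333),slot=(-.0166,-.103))
lw=dict(hole=(-.02,.105),strap=(-.02,.035),iron=(-.02,-.035),slot=(-.02,-.105))
T={}
for n in names:
    T['p_'+n]=(PO+r2(py)@np.array(lp[n]),-1.1); T['w_'+n]=(WO+r2(wy)@np.array(lw[n]),-10.35)
def goto(xy,z,head):
    s=bot.sense(); R=Rn.from_quat(s['tcp_rot']); p=np.array(s['tool_pos'])
    h=np.radians(head); c,sn=np.cos(h),np.sin(h)
    Rt=Rn.from_matrix(np.array([[c,sn,0],[sn,-c,0],[0,0,-1.]]))
    dp=np.array([*xy,z])-p
    print('t %.2f'%s['time'],'pos',p.round(4),'F',np.round(s['wrist_force'],1),'w %.3f'%s['gripper_width'])
    print('turn deg (tool)',np.degrees((R.inv()*Rt).as_rotvec()).round(2))
    print('shift in current tool axes mm',(R.inv().apply(dp)*1000).round(1),' in target axes mm',(Rt.inv().apply(dp)*1000).round(1))
if __name__=='__main__':
    k=sys.argv[1]; z=float(sys.argv[2]); xy,h=T[k]; print(k,xy.round(4),h); goto(xy,z,h)
E
python3 go.py p_hole 0.12; python3 -c "
from go import T
for k,v in T.items(): print(k,v[0].round(4))"
```

```text
p_hole [ 0.5109 -0.0925] -1.1
t 0.10 pos [ 0.1409 -0.4794  0.2309] F [ 0.3  0.4 -0.5] w 1.000
turn deg (tool) [-6.000e-02  1.000e-02  1.747e+01]
shift in current tool axes mm [ 464.1 -266.8  111.1]  in target axes mm [ 362.6 -394.   110.9]
p_hole [ 0.5109 -0.0925]
w_hole [0.5194 0.334 ]
p_strap [ 0.507  -0.1621]
w_strap [0.5068 0.2651]
p_iron [ 0.5094 -0.2315]
w_iron [0.4942 0.1963]
p_slot [ 0.508  -0.3012]
w_slot [0.4817 0.1274]
```

Request:
{"fn": "arm_command", "kwargs": {
  "deltas": [
    [0,0,0,0,0,0,8.7],
    [0,0,0,0,0,0,8.8],
    [0,0.036,-0.039,0.008,0,0,0],
    [0,0.036,-0.039,0.008,0,0,0],
    [0,0.036,-0.039,0.008,0,0,0]
  ],
  "grip_force": 60
}}

```text
time: 0.72
tool_pos: [0.2519, -0.3635, 0.2068]
tcp_rot: [1.0, -0.01, -0.0, -0.0]
wrist_force: [0.7, -0.6, -0.4]
gripper_width: 0.501
```

Request:
{"fn": "arm_command", "kwargs": {
  "deltas": [
    [0,0.036,-0.039,0.01,0,0,0],
    [0,0.036,-0.039,0.01,0,0,0],
    [0,0.036,-0.039,0.01,0,0,0],
    [0,0.036,-0.039,0.01,0,0,0],
    [0,0.036,-0.039,0.01,0,0,0]
  ]
}}

```text
time: 1.35
tool_pos: [0.4359, -0.1719, 0.1569]
tcp_rot: [1.0, -0.01, -0.0, 0.0]
wrist_force: [1.5, -1.0, 0.1]
gripper_width: 0.5
```

```bash
python3 go.py p_hole 0.12
```

```text
p_hole [ 0.5109 -0.0925] -1.1
t 1.35 pos [ 0.4359 -0.1719  0.1569] F [ 1.5 -1.   0.1] w 0.500
turn deg (tool) [ 0.    0.01 -0.02]
shift in current tool axes mm [ 73.4 -80.9  36.9]  in target axes mm [ 73.5 -80.8  36.9]
```

Request:
{"fn": "arm_command", "kwargs": {
  "deltas": [
    [0,0.037,-0.04,0.018,0,0,0],
    [0,0.036,-0.04,0.018,0,0,0],
    [0,0,0,0,0,0,0]
  ]
}}

```text
time: 1.72
tool_pos: [0.5104, -0.0922, 0.1195]
tcp_rot: [1.0, -0.008, -0.001, -0.0]
wrist_force: [-0.2, -0.5, -0.4]
gripper_width: 0.5
```

```bash
python3 go.py p_hole 0.027; python3 - <<'E'
from h import *
cm=bot.camera_model('wrist'); im,d=bot.get_image('wrist'); save('w1.png',im)
from go import T
for k in('p_hole','p_strap'): print(k,proj(cm,[*T[k][0],.0447]).round(1))
print(np.round(cm['R'],2).tolist())
E
```

```text
p_hole [ 0.5109 -0.0925] -1.1
t 1.73 pos [ 0.5104 -0.0922  0.1195] F [-0.2 -0.5 -0.4] w 0.500
turn deg (tool) [-0.05  0.14  0.19]
shift in current tool axes mm [ 0.8  0.4 92.5]  in target axes mm [ 0.6  0.3 92.5]
p_hole [320.2 251. ]
p_strap [429.8 255.2]
[[-0.02, -1.0, -0.0], [-0.96, 0.01, 0.29], [-0.29, 0.01, -0.96]]
```

View pics/w1.png

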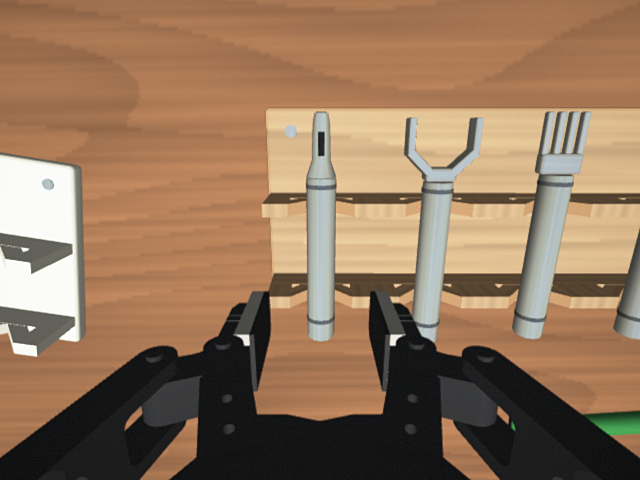

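The wrist picture shows the hole punch at column 320, midway between the fingers, and its projected grip point at (320,251) sits on the shank. I'm descending to grasp it.

Request:
{"fn": "arm_command", "kwargs": {
  "deltas": [
    [0,0,0,0.035,0,0,0],
    [0,0,0,0.035,0,0,0],
    [0,0,0,0.015,0,0,0],
    [0,0,0,0.007,0,0,0],
    [0,0,0,0,0,0,0]
  ]
}}

```text
time: 2.4
tool_pos: [0.5098, -0.0952, 0.0299]
tcp_rot: [1.0, -0.01, 0.0, 0.0]
wrist_force: [-0.5, -0.1, 0.1]
gripper_width: 0.498
```

```bash
python3 go.py p_hole 0.027
```

```text
p_hole [ 0.5109 -0.0925] -1.1
t 2.40 pos [ 0.5098 -0.0952  0.0299] F [-0.5 -0.1  0.1] w 0.498
turn deg (tool) [ 0.01 -0.03 -0.05]
shift in current tool axes mm [ 1.  -2.7  2.9]  in target axes mm [ 1.  -2.7  2.9]
```

Request:
{"fn": "arm_command", "kwargs": {
  "deltas": [
    [0,0.001,-0.002,0.002,0,0,0],
    [0,0,0,0,0,0,0]
  ]
}}

```text
time: 2.65
tool_pos: [0.511, -0.0928, 0.0278]
tcp_rot: [1.0, -0.01, 0.0, 0.0]
wrist_force: [0.1, -1.3, 0.2]
gripper_width: 0.504
```

```bash
python3 go.py p_hole 0.027;  python3 - <<'E'
from h import *
cm=bot.camera_model('wrist'); im,d=bot.get_image('wrist'); save('w2.png',im)
E
python3 go.py p_hole 0.027
```

```text
p_hole [ 0.5109 -0.0925] -1.1
t 2.65 pos [ 0.511  -0.0928  0.0278] F [ 0.1 -1.3  0.2] w 0.504
turn deg (tool) [ 0.01 -0.05 -0.01]
shift in current tool axes mm [-0.1 -0.3  0.8]  in target axes mm [-0.1 -0.3  0.8]
p_hole [ 0.5109 -0.0925] -1.1
t 2.70 pos [ 0.5109 -0.0928  0.0277] F [-0.1 -0.1  0.2] w 0.499
turn deg (tool) [ 0.01 -0.03 -0.01]
shift in current tool axes mm [-0.  -0.3  0.7]  in target axes mm [-0.  -0.3  0.7]
```

View pics/w2.png

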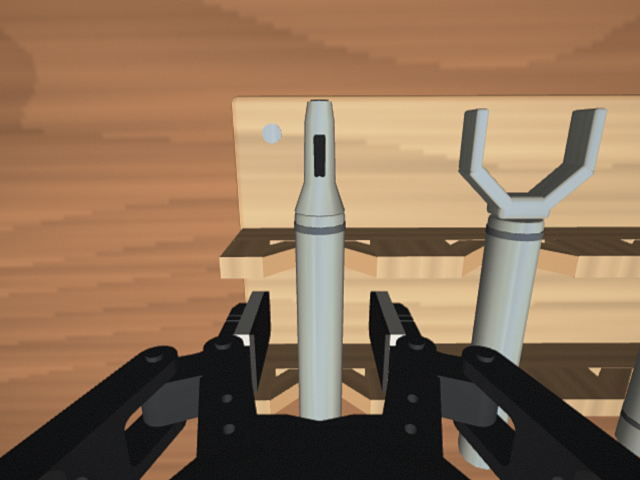

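The fingers straddle the hole punch's shank, which is at columns 297–344 with the pads at 270 and 370, between the rails. I'll close the gripper.

Request:
{"fn": "arm_command", "kwargs": {
  "deltas": [
    [1,0,0,0,0,0,0],
    [1,0,0,0,0,0,0],
    [1,0,0,0,0,0,0],
    [1,0,0,0,0,0,0]
  ],
  "grip_force": 60
}}

```text
time: 3.2
tool_pos: [0.5107, -0.0929, 0.0276]
tcp_rot: [1.0, -0.01, 0.0, 0.0]
wrist_force: [-2.0, -0.5, 5.4]
gripper_width: 0.184
```

```bash
python3 go.py p_hole 0.027
```

```text
p_hole [ 0.5109 -0.0925] -1.1
t 3.20 pos [ 0.5107 -0.0929  0.0276] F [-2.  -0.5  5.4] w 0.184
turn deg (tool) [ 0.   -0.02 -0.03]
shift in current tool axes mm [ 0.2 -0.4  0.6]  in target axes mm [ 0.2 -0.4  0.6]
```

Request:
{"fn": "arm_command", "kwargs": {
  "deltas": [
    [1,0,0,-0.01,0,0,0],
    [1,0,0,-0.03,0,0,0],
    [1,0,0,-0.05,0,0,0],
    [1,0,0,0,0,0,0]
  ]
}}

```text
time: 3.7
tool_pos: [0.5127, -0.0933, 0.121]
tcp_rot: [1.0, -0.01, 0.003, 0.0]
wrist_force: [0.7, -0.8, -2.4]
gripper_width: 0.19
```

```bash
python3 go.py w_hole 0.12; python3 - <<'E'
from h import *
im,d=bot.get_image('wrist'); save('w3.png',im)
E
```

```text
w_hole [0.5194 0.334 ] -10.35
t 3.70 pos [ 0.5127 -0.0933  0.121 ] F [ 0.7 -0.8 -2.4] w 0.190
turn deg (tool) [ 0.03 -0.34  9.22]
shift in current tool axes mm [  -1.8 -427.3    0.6]  in target axes mm [ -70.2 -421.5    1. ]
```

View pics/w3.png

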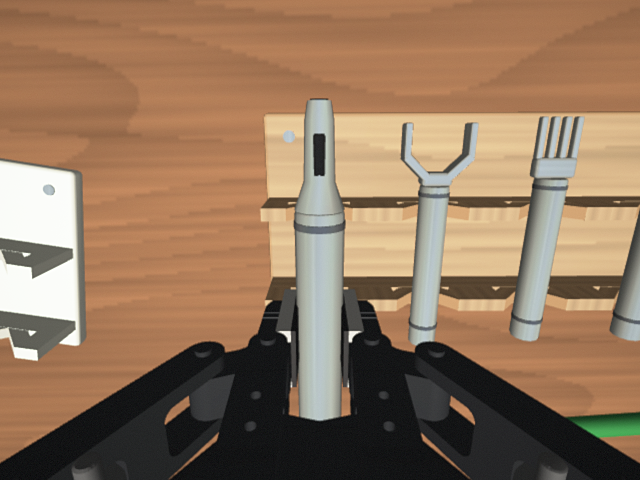

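The hole punch is held level (force −2.4 N, which matches its weight). I'm carrying it to the first white place.

Request:
{"fn": "arm_command", "kwargs": {
  "deltas": [
    [1,0,-0.02,0,0,0,0],
    [1,0,-0.045,0,0,0,0],
    [1,0,-0.05,0,0,0,0],
    [1,0,-0.05,0,0,0,4.6],
    [1,0,-0.05,0,0,0,4.6]
  ]
}}

```text
time: 4.38
tool_pos: [0.5104, 0.0157, 0.1194]
tcp_rot: [0.999, -0.012, -0.005, -0.045]
wrist_force: [0.0, 0.9, -2.6]
gripper_width: 0.193
```

```bash
python3 go.py w_hole 0.1
```

```text
w_hole [0.5194 0.334 ] -10.35
t 4.38 pos [0.5104 0.0157 0.1194] F [ 0.   0.9 -2.6] w 0.193
turn deg (tool) [-5.15  1.    8.92]
shift in current tool axes mm [   1.4 -315.3   48.2]  in target axes mm [ -48.3 -314.7   19.4]
```

```bash
python3 - <<'E'
from h import *
s=bot.sense(); print(s['time'],np.round(s['qpos'],3),np.round(s['qvel'],3),np.round(s['tool_pos'],4),np.round(s['tcp_rot'],3))
E
```

```text
4.375 [-0.025  0.292 -0.223  1.067  0.091  3.141] [-0.127  0.01   0.057  0.089  0.304 -0.   ] [0.5104 0.0157 0.1194] [ 0.999 -0.012 -0.005 -0.045]
```

Request:
{"fn": "arm_command", "kwargs": {
  "deltas": [
    [1,0,0,0,0,0,0],
    [1,0,0,0,0,0,0]
  ]
}}

```text
time: 4.62
tool_pos: [0.511, 0.0147, 0.12]
tcp_rot: [0.999, -0.013, -0.004, -0.044]
wrist_force: [-0.2, 0.0, -1.9]
gripper_width: 0.19
```

```bash
python3 go.py w_hole 0.1;python3 - <<'E'
from h import *
s=bot.sense(); print(s['time'],np.round(s['qpos'],3),np.round(s['qvel'],3),np.round(s['tool_pos'],4),np.round(s['tcp_rot'],3))
E
```

```text
w_hole [0.5194 0.334 ] -10.35
t 4.62 pos [0.511  0.0147 0.12  ] F [-0.2  0.  -1.9] w 0.190
turn deg (tool) [-5.04  0.9   8.89]
shift in current tool axes mm [   0.5 -316.3   48.2]  in target axes mm [ -49.1 -315.6   20. ]
4.625 [-0.026  0.291 -0.222  1.067  0.089  3.141] [ 0.002 -0.002  0.004  0.002  0.002 -0.   ] [0.511  0.0147 0.12  ] [ 0.999 -0.013 -0.004 -0.044]
```

Joint 6 hit its limit at +π because heading = q1 + π − q6. I have to hold the tools with the gripper turned half a turn, so I'll put the hole punch back in its notch gently, flip the wrist and regrasp.

```bash
python3 go.py p_hole 0.12
```

```text
p_hole [ 0.5109 -0.0925] -1.1
t 4.62 pos [0.511  0.0147 0.12  ] F [-0.2  0.  -1.9] w 0.190
turn deg (tool) [-5.09  0.49 -0.36]
shift in current tool axes mm [  2.6 106.8  -9.6]  in target axes mm [  2.  107.2  -0. ]
```

Request:
{"fn": "arm_command", "kwargs": {
  "deltas": [
    [1,0.001,0.036,-0.003,0,0,0],
    [1,0.001,0.036,-0.003,0,0,0],
    [1,0.001,0.035,-0.0036,0,0,0],
    [1,0,0,0,-5.1,0.5,-0.4],
    [1,0,0,0,0,0,0]
  ]
}}

```text
time: 5.25
tool_pos: [0.5115, -0.092, 0.1204]
tcp_rot: [1.0, -0.009, 0.0, -0.0]
wrist_force: [-0.3, 0.4, -2.1]
gripper_width: 0.187
```

```bash
python3 go.py p_hole 0.0285
```

```text
p_hole [ 0.5109 -0.0925] -1.1
t 5.25 pos [ 0.5115 -0.092   0.1204] F [-0.3  0.4 -2.1] w 0.187
turn deg (tool) [-0.03 -0.05  0.1 ]
shift in current tool axes mm [-0.6  0.5 91.9]  in target axes mm [-0.5  0.5 91.9]
```

Request:
{"fn": "arm_command", "kwargs": {
  "deltas": [
    [1,-0.0005,0.0005,0.035,0,0,0],
    [1,0,0,0.035,0,0,0],
    [1,0,0,0.015,0,0,0],
    [1,0,0,0.005,0,0,0],
    [1,0,0,0.002,0,0,0]
  ]
}}

```text
time: 5.88
tool_pos: [0.512, -0.093, 0.0293]
tcp_rot: [1.0, -0.009, 0.001, -0.0]
wrist_force: [0.5, -0.5, -1.4]
gripper_width: 0.185
```

```bash
python3 go.py p_hole 0.0275
```

```text
p_hole [ 0.5109 -0.0925] -1.1
t 5.88 pos [ 0.512  -0.093   0.0293] F [ 0.5 -0.5 -1.4] w 0.185
turn deg (tool) [-0.05 -0.13  0.05]
shift in current tool axes mm [-1.  -0.5  1.8]  in target axes mm [-1.  -0.5  1.8]
```

Request:
{"fn": "arm_command", "kwargs": {
  "deltas": [
    [1,0,0,0.001,0,0,0],
    [1,0,0,0,0,0,0]
  ]
}}

```text
time: 6.12
tool_pos: [0.5117, -0.093, 0.0282]
tcp_rot: [1.0, -0.009, 0.001, -0.0]
wrist_force: [-0.5, 0.2, -1.6]
gripper_width: 0.192
```

```bash
python3 go.py p_hole 0.0275
```

```text
p_hole [ 0.5109 -0.0925] -1.1
t 6.12 pos [ 0.5117 -0.093   0.0282] F [-0.5  0.2 -1.6] w 0.192
turn deg (tool) [-0.04 -0.12  0.04]
shift in current tool axes mm [-0.8 -0.5  0.7]  in target axes mm [-0.8 -0.5  0.7]
```

Request:
{"fn": "arm_command", "kwargs": {
  "deltas": [
    [1,0,0,0.0008,0,0,0],
    [1,0,0,0,0,0,0]
  ]
}}

```text
time: 6.38
tool_pos: [0.5118, -0.093, 0.0276]
tcp_rot: [1.0, -0.009, 0.001, -0.0]
wrist_force: [-2.1, 1.3, 8.1]
gripper_width: 0.19
```

Contact is at 8 N at the same height, so it is seated. I'll release, rise and flip the wrist.

Request:
{"fn": "arm_command", "kwargs": {
  "deltas": [
    [0.4,0,0,0,0,0,0],
    [0,0,0,0,0,0,0],
    [0,0,0,-0.02,0,0,0],
    [0,0,0,-0.05,0,0,-10.5],
    [0,0,0,-0.03,0,0,-10.5]
  ]
}}

```text
time: 7.0
tool_pos: [0.5117, -0.0931, 0.1289]
tcp_rot: [0.984, 0.176, 0.001, 0.0]
wrist_force: [0.0, -0.5, -0.7]
gripper_width: 0.503
```

Request:
{"fn": "arm_command", "kwargs": {
  "deltas": [
    [0,0,0,0,0,0,-10.6],
    [0,0,0,0,0,0,-10.6],
    [0,0,0,0,0,0,-10.6],
    [0,0,0,0,0,0,-10.6],
    [0,0,0,0,0,0,-10.6]
  ]
}}

```text
time: 7.62
tool_pos: [0.5112, -0.093, 0.1268]
tcp_rot: [0.802, 0.597, 0.001, 0.0]
wrist_force: [0.4, 0.8, 0.3]
gripper_width: 0.498
```

Request:
{"fn": "arm_command", "kwargs": {
  "deltas": [
    [0,0,0,0,0,0,-10.6],
    [0,0,0,0,0,0,-10.6],
    [0,0,0,0,0,0,-10.6],
    [0,0,0,0,0,0,-10.6],
    [0,0,0,0,0,0,-10.6]
  ]
}}

```text
time: 8.25
tool_pos: [0.5112, -0.0931, 0.1268]
tcp_rot: [0.452, 0.892, 0.001, 0.0]
wrist_force: [-0.5, -1.0, -0.4]
gripper_width: 0.502
```

```bash
sed -i "s/),-1.1); T/),178.9); T/; s/,-10.35)$/,169.65)/" go.py; grep "T\['p" go.py; python3 go.py p_hole 0.12;python3 - <<'E'
from h import *
s=bot.sense(); print(np.round(s['qpos'],3))
E
```

```text
T['p_'+n]=(PO+r2(py)@np.array(lp[n]),178.9); T['w_'+n]=(WO+r2(wy)@np.array(lw[n]),169.65)
p_hole [ 0.5109 -0.0925] 178.9
t 8.25 pos [ 0.5112 -0.0931  0.1268] F [-0.5 -1.  -0.4] w 0.502
turn deg (tool) [ 7.000e-02  4.000e-02 -5.261e+01]
shift in current tool axes mm [0.6 0.1 6.8]  in target axes mm [0.3 0.6 6.8]
[-1.81e-01  2.95e-01 -1.95e-01  1.08e+00  1.00e-03  7.57e-01]
```

Request:
{"fn": "arm_command", "kwargs": {
  "deltas": [
    [0,0,0,0,0,0,-10.5],
    [0,0,0,0,0,0,-10.5],
    [0,0,0,0,0,0,-10.5],
    [0,0,0,0,0,0,-10.5],
    [0,0,0,0,0,0,-10.6]
  ]
}}

```text
time: 8.88
tool_pos: [0.5112, -0.093, 0.1268]
tcp_rot: [0.01, 1.0, 0.0, 0.001]
wrist_force: [-0.4, 0.5, -0.2]
gripper_width: 0.5
```

Request:
{"fn": "arm_command", "kwargs": {
  "deltas": [
    [0,0,0,0,0,0,0]
  ]
}}

```text
time: 9.0
tool_pos: [0.5112, -0.093, 0.1268]
tcp_rot: [0.013, 1.0, 0.0, 0.001]
wrist_force: [-0.4, -0.0, 0.6]
gripper_width: 0.496
```

```bash
python3 go.py p_hole 0.0276;python3 - <<'E'
from h import *
s=bot.sense(); print(np.round(s['qpos'],3))
im,d=bot.get_image('top'); save('t4.png',im[100:350,60:560]); np.savez('pics/top0.npz',im=im,d=d)
im,d=bot.get_image('wrist'); save('w4.png',im)
E
python3 m2.py | grep slope
```

```text
p_hole [ 0.5109 -0.0925] 178.9
t 9.00 pos [ 0.5112 -0.093   0.1268] F [-0.4 -0.   0.6] w 0.496
turn deg (tool) [ 0.04  0.07 -0.42]
shift in current tool axes mm [ 0.4  0.5 99.2]  in target axes mm [ 0.3  0.5 99.2]
[-1.81e-01  2.95e-01 -1.95e-01  1.08e+00  1.00e-03 -1.54e-01]
rail x [-0.0537 -0.0499 -0.046 ] y -0.1387 0.1403 slope deg -0.02
rail x [0.0062 0.0103 0.0141] y -0.1395 0.1396 slope deg 0.02
hole center y 0.1055 slope 0.3 xmin -0.12 xmax 0.0389 topz 0.6542
strap center y 0.0556 slope -3.64 xmin -0.03 xmax 0.0331 topz 0.6544Traceback (most recent call last):
  File "m2.py", line 22, in <module>
    q=L[sh]; a=np.polyfit(q[:,0],q[:,1],1)
               ~~~~~~~~~~^^^^^^^^^^^^^^^^^
    raise TypeError("expected non-empty vector for x")
TypeError: expected non-empty vector for x
```

View pics/w4.png

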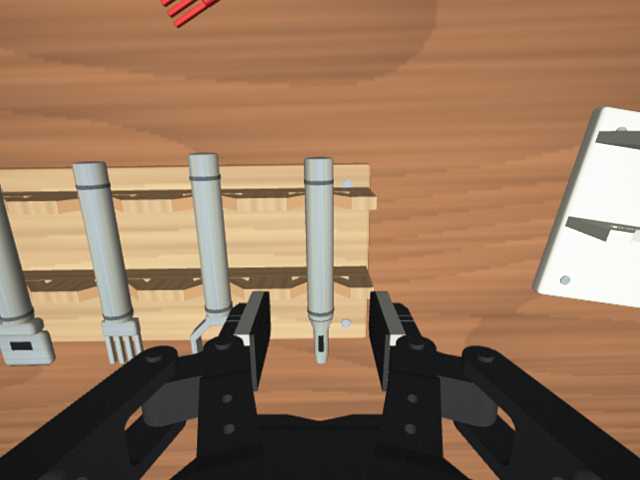

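View pics/t4.png

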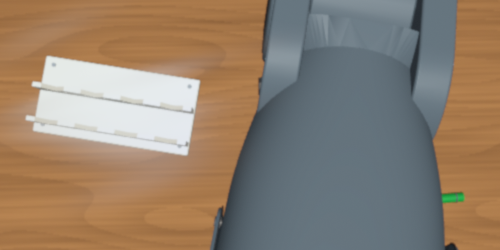

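The wrist view now shows the hole punch back in its notches at column 320, with the white rack to the right. I'm descending to regrasp.

Request:
{"fn": "arm_command", "kwargs": {
  "deltas": [
    [0,-0.001,0.0005,0.04,0,0,-0.4],
    [0,0,0,0.035,0,0,0],
    [0,0,0,0.018,0,0,0],
    [0,0,0,0.006,0,0,0],
    [0,0,0,0,0,0,0]
  ]
}}

```text
time: 9.72
tool_pos: [0.5125, -0.0925, 0.028]
tcp_rot: [0.01, 1.0, 0.0, 0.001]
wrist_force: [-0.6, -0.1, -0.0]
gripper_width: 0.501
```

Request:
{"fn": "arm_command", "kwargs": {
  "deltas": [
    [1,0,0,0,0,0,0],
    [1,0,0,0,0,0,0],
    [1,0,0,0,0,0,0],
    [1,0,0,0,0,0,0]
  ]
}}

```text
time: 10.22
tool_pos: [0.513, -0.0929, 0.0288]
tcp_rot: [0.01, 1.0, -0.0, 0.001]
wrist_force: [-0.6, -2.5, 5.2]
gripper_width: 0.19
```

```bash
python3 go.py p_hole 0.0276
```

```text
p_hole [ 0.5109 -0.0925] 178.9
t 10.22 pos [ 0.513  -0.0929  0.0288] F [-0.6 -2.5  5.2] w 0.190
turn deg (tool) [-0.01  0.16  0.01]
shift in current tool axes mm [2.1 0.4 1.2]  in target axes mm [2.1 0.4 1.2]
```

Request:
{"fn": "arm_command", "kwargs": {
  "deltas": [
    [1,0,0,-0.01,0,0,0],
    [1,0,0,-0.03,0,0,0],
    [1,0,0,-0.05,0,0,0],
    [1,0,0.025,0,0,0,0],
    [1,0,0.05,0,0,0,0]
  ]
}}

```text
time: 10.85
tool_pos: [0.5142, -0.0177, 0.1193]
tcp_rot: [0.011, 1.0, 0.0, 0.002]
wrist_force: [0.5, -0.1, -2.5]
gripper_width: 0.189
```

Request:
{"fn": "arm_command", "kwargs": {
  "deltas": [
    [1,0,0.052,0,0,0,0],
    [1,0,0.052,0,0,0,0],
    [1,0,0.052,0,0,0,0],
    [1,0,0.052,0,0,0,4.6],
    [1,0,0.052,0,0,0,4.6]
  ]
}}

```text
time: 11.48
tool_pos: [0.5223, 0.244, 0.119]
tcp_rot: [0.091, 0.996, 0.001, 0.001]
wrist_force: [0.5, 0.0, -1.8]
gripper_width: 0.194
```

```bash
python3 go.py w_hole 0.12;python3 - <<'E'
from h import *
s=bot.sense(); print(np.round(s['qpos'],3))
E
```

```text
w_hole [0.5194 0.334 ] 169.65
t 11.47 pos [0.5223 0.244  0.119 ] F [ 0.5  0.  -1.8] w 0.194
turn deg (tool) [ 0.08  0.09 -0.06]
shift in current tool axes mm [19.1 87.9 -0.9]  in target axes mm [19. 88. -1.]
[ 0.437  0.41  -0.049  1.109  0.     0.619]
```

Request:
{"fn": "arm_command", "kwargs": {
  "deltas": [
    [1,0.01,0.045,0,0,0,0],
    [1,0.008,0.043,0,0,0,0],
    [1,0,0,0,0,0,0]
  ]
}}

```text
time: 11.85
tool_pos: [0.52, 0.3347, 0.1184]
tcp_rot: [0.088, 0.996, 0.001, 0.001]
wrist_force: [0.7, -1.1, -2.2]
gripper_width: 0.188
```

```bash
python3 go.py w_hole 0.0285;python3 - <<'E'
from h import *
from go import T
cm=bot.camera_model('wrist'); im,d=bot.get_image('wrist'); 
for x in(-.05,.01):
  from go import WO,r2,wy
  print(proj(cm,[*(WO+r2(wy)@np.array([x,.105])),.032]).round(1))
save('w5.png',im)
E
```

```text
w_hole [0.5194 0.334 ] 169.65
t 11.85 pos [0.52   0.3347 0.1184] F [ 0.7 -1.1 -2.2] w 0.188
turn deg (tool) [0.09 0.06 0.26]
shift in current tool axes mm [ 0.6 -1.  89.9]  in target axes mm [ 0.5 -0.9 89.9]
[317.8 203.2]
[317.5 289.1]
```

View pics/w5.png

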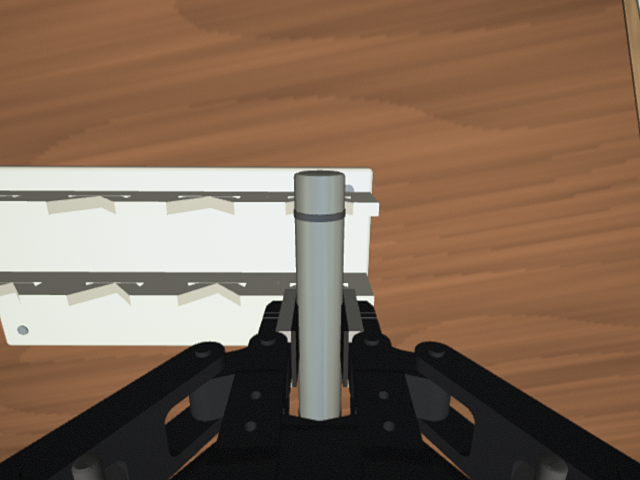

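The hole punch hangs over the leftmost notches; the visible notch edges at about 286 and 350 centre on column 318, against a shank at 320. I'm lowering it.

Request:
{"fn": "arm_command", "kwargs": {
  "deltas": [
    [1,0,-0.0005,0.035,0,0,0.2],
    [1,0,-0.0005,0.032,0,0,0],
    [1,0,0,0.014,0,0,0],
    [1,0,0,0.005,0,0,0],
    [1,0,0,0.001,0,0,0]
  ]
}}

```text
time: 12.52
tool_pos: [0.5211, 0.3311, 0.0321]
tcp_rot: [0.091, 0.996, 0.001, 0.001]
wrist_force: [-0.7, 0.7, -0.6]
gripper_width: 0.192
```

```bash
python3 go.py w_hole 0.0285
```

```text
w_hole [0.5194 0.334 ] 169.65
t 12.53 pos [0.5211 0.3311 0.0321] F [-0.7  0.7 -0.6] w 0.192
turn deg (tool) [ 0.1   0.12 -0.13]
shift in current tool axes mm [2.2 2.5 3.6]  in target axes mm [2.2 2.5 3.6]
```

Request:
{"fn": "arm_command", "kwargs": {
  "deltas": [
    [1,0.001,0.002,0,0,0,0],
    [1,0,0,0,0,0,0]
  ]
}}

```text
time: 12.78
tool_pos: [0.5201, 0.3335, 0.0317]
tcp_rot: [0.091, 0.996, 0.001, 0.001]
wrist_force: [-0.1, 0.2, -2.0]
gripper_width: 0.188
```

```bash
python3 go.py w_hole 0.0285
```

```text
w_hole [0.5194 0.334 ] 169.65
t 12.78 pos [0.5201 0.3335 0.0317] F [-0.1  0.2 -2. ] w 0.188
turn deg (tool) [ 0.08  0.1  -0.1 ]
shift in current tool axes mm [0.8 0.3 3.2]  in target axes mm [0.8 0.3 3.2]
```

Request:
{"fn": "arm_command", "kwargs": {
  "deltas": [
    [1,0,0,0.0015,0,0,0],
    [1,0,0,0.001,0,0,0],
    [1,0,0,0,0,0,0]
  ]
}}

```text
time: 13.15
tool_pos: [0.5204, 0.3339, 0.0293]
tcp_rot: [0.091, 0.996, 0.001, 0.001]
wrist_force: [0.5, 3.4, 4.5]
gripper_width: 0.183
```

Request:
{"fn": "arm_command", "kwargs": {
  "deltas": [
    [1,0,0,0.0007,0,0,0],
    [1,0,0,0,0,0,0]
  ]
}}

```text
time: 13.4
tool_pos: [0.5206, 0.3342, 0.0289]
tcp_rot: [0.091, 0.996, 0.002, 0.001]
wrist_force: [-0.5, 3.9, 7.5]
gripper_width: 0.185
```

Request:
{"fn": "arm_command", "kwargs": {
  "deltas": [
    [1,0,0.0006,0,0,0,0],
    [1,0,0,0,0,0,0],
    [0.4,0,0,0,0,0,0],
    [0,0,0,0,0,0,0],
    [0,0,0,0,0,0,0]
  ]
}}

```text
time: 14.02
tool_pos: [0.5199, 0.3336, 0.0277]
tcp_rot: [0.091, 0.996, 0.0, 0.0]
wrist_force: [-0.3, 0.2, -0.7]
gripper_width: 0.499
```

Request:
{"fn": "arm_command", "kwargs": {
  "deltas": [
    [0,0,0,-0.02,0,0,0],
    [0,0,0,-0.04,0,0,0],
    [0,0,0,-0.04,0,0,0],
    [0,0,-0.04,0,0,0,0],
    [0,0,-0.05,0,0,0,0]
  ]
}}

```text
time: 14.65
tool_pos: [0.5035, 0.2448, 0.128]
tcp_rot: [0.091, 0.996, 0.001, 0.001]
wrist_force: [0.1, 0.1, 0.5]
gripper_width: 0.499
```

```bash
python3 go.py p_strap 0.12; python3 - <<'E'
from h import *
from go import *
cm=bot.camera_model('wrist'); im,d=bot.get_image('wrist'); 
save('w6.png',im)
P=cloud(cm,d); L=(P[...,:2]-WO)@r2(wy)
m=(P[...,2]>.0535)&(P[...,2]<.07)&(abs(L[...,1]-.105)<.03)&(abs(L[...,0])<.1)
q=L[m];print(len(q)); 
if len(q)>20: print(np.median(q[:,1]),np.degrees(np.polyfit(q[:,0],q[:,1],1)[0]),q[:,0].min(),q[:,0].max(),P[m][:,2].max())
E
```

```text
p_strap [ 0.507  -0.1621] 178.9
t 14.65 pos [0.5035 0.2448 0.128 ] F [0.1 0.1 0.5] w 0.499
turn deg (tool) [ 0.07  0.11 -9.29]
shift in current tool axes mm [ -76.8 -399.6    7.6]  in target axes mm [ -11.3 -406.8    8. ]
261
0.10543534142080808 -0.6319759310145928 -0.07969212530747449 0.024855871125859432 0.05498536487483053
```

View pics/w6.png

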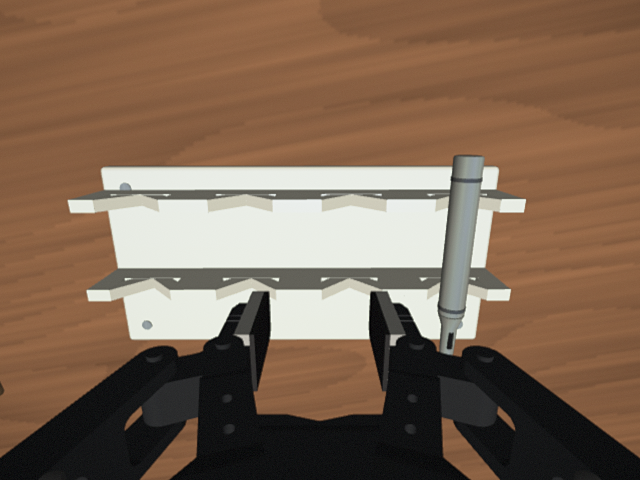

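The hole punch lies in the leftmost white notches (column 460), top at 55 mm and back end at x = −79.7 mm in the rack frame, so it is seated and centred. Next is the strap-end punch.

Request:
{"fn": "arm_command", "kwargs": {
  "deltas": [
    [0,0,-0.02,0,0,0,-9.2],
    [0,-0.002,-0.05,0,0,0,0],
    [0,-0.002,-0.053,0,0,0,0],
    [0,-0.002,-0.053,0,0,0,0],
    [0,-0.002,-0.053,0,0,0,0]
  ]
}}

```text
time: 15.32
tool_pos: [0.5031, 0.0147, 0.1278]
tcp_rot: [0.011, 1.0, 0.0, 0.001]
wrist_force: [0.4, -0.2, -0.6]
gripper_width: 0.495
```

```bash
python3 go.py p_strap 0.12
```

```text
p_strap [ 0.507  -0.1621] 178.9
t 15.32 pos [0.5031 0.0147 0.1278] F [ 0.4 -0.2 -0.6] w 0.495
turn deg (tool) [ 0.04  0.08 -0.16]
shift in current tool axes mm [  -7.8 -176.7    7.7]  in target axes mm [  -7.3 -176.8    7.8]
```

Request:
{"fn": "arm_command", "kwargs": {
  "deltas": [
    [0,-0.002,-0.053,0,0,0,0],
    [0,-0.002,-0.053,0.002,0,0,0],
    [0,-0.002,-0.045,0.003,0,0,-0.1],
    [0,-0.0015,-0.025,0.003,0,0,0],
    [0,0,0,0,0,0,0]
  ]
}}

```text
time: 15.95
tool_pos: [0.5066, -0.1612, 0.1192]
tcp_rot: [0.011, 1.0, 0.0, 0.0]
wrist_force: [-0.4, 0.1, -0.8]
gripper_width: 0.497
```

```bash
python3 go.py p_strap 0.0277
```

```text
p_strap [ 0.507  -0.1621] 178.9
t 15.95 pos [ 0.5066 -0.1612  0.1192] F [-0.4  0.1 -0.8] w 0.497
turn deg (tool) [ 0.04  0.04 -0.21]
shift in current tool axes mm [-0.3 -1.  91.5]  in target axes mm [-0.4 -1.  91.5]
```

Request:
{"fn": "arm_command", "kwargs": {
  "deltas": [
    [0,0,-0.0005,0.035,0,0,-0.2],
    [0,0,-0.0005,0.033,0,0,0],
    [0,0,0,0.017,0,0,0],
    [0,0,0,0.006,0,0,0],
    [0,0,0,0,0,0,0]
  ]
}}

```text
time: 16.58
tool_pos: [0.5072, -0.1602, 0.0288]
tcp_rot: [0.008, 1.0, 0.0, 0.001]
wrist_force: [-0.8, 0.2, 0.8]
gripper_width: 0.502
```

Request:
{"fn": "arm_command", "kwargs": {
  "deltas": [
    [0,0,0,0,0,0,0]
  ]
}}

```text
time: 16.7
tool_pos: [0.5076, -0.1606, 0.0294]
tcp_rot: [0.008, 1.0, 0.0, 0.001]
wrist_force: [-0.3, 0.2, -0.4]
gripper_width: 0.501
```

```bash
python3 go.py p_strap 0.0277;  python3 - <<'E'
from h import *
im,d=bot.get_image('wrist'); save('w7.png',im)
E
```

```text
p_strap [ 0.507  -0.1621] 178.9
t 16.70 pos [ 0.5076 -0.1606  0.0294] F [-0.3  0.2 -0.4] w 0.501
turn deg (tool) [0.02 0.14 0.15]
shift in current tool axes mm [ 0.6 -1.5  1.7]  in target axes mm [ 0.6 -1.5  1.7]
```

View pics/w7.png

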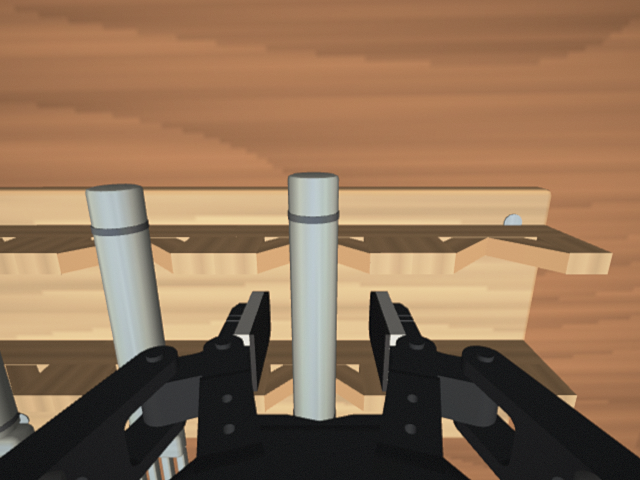

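The strap-end punch's shank is centred at column 314, not 320, which agrees with the remaining −1.5 mm in y. I'll correct that, then grip and lift.

Request:
{"fn": "arm_command", "kwargs": {
  "deltas": [
    [0,0.0005,-0.0017,0.001,0,0,0],
    [0,0,0,0,0,0,0],
    [1,0,0,0,0,0,0],
    [1,0,0,0,0,0,0],
    [1,0,0,0,0,0,0]
  ]
}}

```text
time: 17.38
tool_pos: [0.5066, -0.1628, 0.0277]
tcp_rot: [0.009, 1.0, -0.0, 0.001]
wrist_force: [-2.5, -6.2, 4.7]
gripper_width: 0.19
```

Request:
{"fn": "arm_command", "kwargs": {
  "deltas": [
    [1,0,0,0,0,0,0]
  ]
}}

```text
time: 17.5
tool_pos: [0.5066, -0.1628, 0.0277]
tcp_rot: [0.009, 1.0, -0.0, 0.001]
wrist_force: [-1.1, -4.8, 4.5]
gripper_width: 0.189
```

```bash
python3 go.py p_strap 0.0277
```

```text
p_strap [ 0.507  -0.1621] 178.9
t 17.50 pos [ 0.5066 -0.1628  0.0277] F [-1.1 -4.8  4.5] w 0.189
turn deg (tool) [-0.01  0.08  0.12]
shift in current tool axes mm [-0.4  0.7  0. ]  in target axes mm [-0.4  0.7  0. ]
```

Request:
{"fn": "arm_command", "kwargs": {
  "deltas": [
    [1,0,0,-0.01,0,0,0],
    [1,0,0,-0.03,0,0,0],
    [1,0,0,-0.05,0,0,0],
    [1,0,0.025,0,0,0,0],
    [1,0,0.05,0,0,0,0]
  ]
}}

```text
time: 18.12
tool_pos: [0.5081, -0.0874, 0.1186]
tcp_rot: [0.01, 1.0, 0.0, 0.001]
wrist_force: [1.3, 0.7, -0.3]
gripper_width: 0.188
```

Request:
{"fn": "arm_command", "kwargs": {
  "deltas": [
    [1,0,0.052,0,0,0,0],
    [1,0,0.052,0,0,0,0],
    [1,0,0.052,0,0,0,0],
    [1,0,0.052,0,0,0,4.7],
    [1,0,0.052,0,0,0,4.7]
  ]
}}

```text
time: 18.75
tool_pos: [0.5158, 0.1743, 0.1183]
tcp_rot: [0.091, 0.996, 0.001, 0.001]
wrist_force: [0.5, 0.3, -1.2]
gripper_width: 0.19
```

```bash
python3 go.py w_strap 0.12
```

```text
w_strap [0.5068 0.2651] 169.65
t 18.75 pos [0.5158 0.1743 0.1183] F [ 0.5  0.3 -1.2] w 0.190
turn deg (tool) [ 0.08  0.05 -0.15]
shift in current tool axes mm [25.4 87.7 -1.6]  in target axes mm [25.2 87.8 -1.7]
```

Request:
{"fn": "arm_command", "kwargs": {
  "deltas": [
    [1,0.012,0.042,0,0,0,0],
    [1,0.009,0.032,0,0,0,0],
    [1,0.004,0.0135,0,0,0,0],
    [1,0,0,0.02,0,0,0],
    [1,0,0,0.03,0,0,0]
  ]
}}

```text
time: 19.38
tool_pos: [0.508, 0.2629, 0.0681]
tcp_rot: [0.09, 0.996, 0.001, 0.001]
wrist_force: [-0.1, 0.1, -2.2]
gripper_width: 0.188
```

Request:
{"fn": "arm_command", "kwargs": {
  "deltas": [
    [1,0,0,0.02,0,0,0],
    [1,0,0,0.01,0,0,0],
    [1,0,0,0.005,0,0,0],
    [1,0,0,0,0,0,0]
  ]
}}

```text
time: 19.88
tool_pos: [0.5078, 0.2629, 0.0332]
tcp_rot: [0.09, 0.996, 0.001, 0.001]
wrist_force: [0.5, 0.1, -1.7]
gripper_width: 0.189
```

```bash
python3 go.py w_strap 0.0277
```

```text
w_strap [0.5068 0.2651] 169.65
t 19.88 pos [0.5078 0.2629 0.0332] F [ 0.5  0.1 -1.7] w 0.189
turn deg (tool) [ 0.07  0.08 -0.02]
shift in current tool axes mm [1.4 2.  5.5]  in target axes mm [1.3 2.  5.5]
```

Request:
{"fn": "arm_command", "kwargs": {
  "deltas": [
    [1,0.001,0.0022,0,0,0,0],
    [1,0,0,0.002,0,0,0],
    [1,0,0,0.0015,0,0,0],
    [1,0,0,0.001,0,0,0],
    [1,0,0,0,0,0,0]
  ]
}}

```text
time: 20.5
tool_pos: [0.507, 0.2653, 0.0283]
tcp_rot: [0.09, 0.996, 0.0, 0.001]
wrist_force: [-0.5, 1.1, -2.1]
gripper_width: 0.191
```

Request:
{"fn": "arm_command", "kwargs": {
  "deltas": [
    [1,0,0,0.0007,0,0,0],
    [1,0,0,0,0,0,0]
  ]
}}

```text
time: 20.75
tool_pos: [0.5072, 0.2656, 0.0279]
tcp_rot: [0.09, 0.996, 0.001, 0.001]
wrist_force: [1.3, 1.7, 1.3]
gripper_width: 0.189
```

Touching down. I'll go a hair lower, release and rise.

Request:
{"fn": "arm_command", "kwargs": {
  "deltas": [
    [1,0,0.0003,0.0005,0,0,0],
    [1,0,0,0,0,0,0],
    [0.4,0,0,0,0,0,0],
    [0,0,0,0,0,0,0],
    [0,0,0,0,0,0,0]
  ]
}}

```text
time: 21.38
tool_pos: [0.5069, 0.2654, 0.027]
tcp_rot: [0.09, 0.996, 0.0, 0.0]
wrist_force: [-0.1, 0.1, 0.4]
gripper_width: 0.502
```

Request:
{"fn": "arm_command", "kwargs": {
  "deltas": [
    [0,0,0,-0.02,0,0,0],
    [0,0,0,-0.04,0,0,0],
    [0,0,0,-0.04,0,0,0],
    [0,0,-0.04,0,0,0,0],
    [0,0,-0.05,0,0,0,0]
  ]
}}

```text
time: 22.0
tool_pos: [0.4908, 0.1766, 0.1273]
tcp_rot: [0.09, 0.996, 0.001, 0.001]
wrist_force: [1.2, 0.1, -0.3]
gripper_width: 0.501
```

```bash
cat > chk.py <<'E'
from h import *
from go import *
cm=bot.camera_model('wrist'); im,d=bot.get_image('wrist'); save(sys.argv[1],im)
P=cloud(cm,d); L=(P[...,:2]-WO)@r2(wy); hsv=cv2.cvtColor(im,cv2.COLOR_RGB2HSV)
for n in names:
    m=(P[...,2]>.0535)&(P[...,2]<.07)&(abs(L[...,1]-lw[n][1])<.03)&(abs(L[...,0])<.1)
    q=L[m]
    if len(q)>20: print(n,len(q),'y',np.median(q[:,1]).round(4),'deg',np.degrees(np.polyfit(q[:,0],q[:,1],1)[0]).round(2),'x',q[:,0].min().round(4),q[:,0].max().round(4),'ztop',P[m][:,2].max().round(4))
E
python3 go.py p_iron 0.12; python3 chk.py w8.png
```

```text
p_iron [ 0.5094 -0.2315] 178.9
t 22.00 pos [0.4908 0.1766 0.1273] F [ 1.2  0.1 -0.3] w 0.501
turn deg (tool) [ 0.07  0.12 -9.17]
shift in current tool axes mm [ -91.  -398.2    7. ]  in target axes mm [ -26.4 -407.6    7.3]
hole 245 y 0.1048 deg -0.25 x -0.079 0.0272 ztop 0.0549
strap 243 y 0.0352 deg -0.01 x -0.079 0.0234 ztop 0.0552
```

View pics/w8.png

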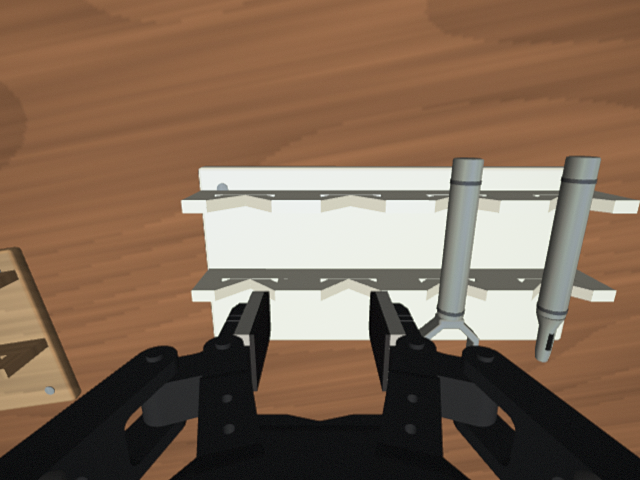

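The hole punch (575,240) and the fork (460,240) lie seated side by side in the white rack. Next is the pricking iron.

Request:
{"fn": "arm_command", "kwargs": {
  "deltas": [
    [0,0,-0.02,0,0,0,-9.2],
    [0,-0.003,-0.05,0,0,0,0],
    [0,-0.003,-0.053,0,0,0,0],
    [0,-0.003,-0.053,0,0,0,0],
    [0,-0.003,-0.053,0,0,0,0]
  ]
}}

```text
time: 22.68
tool_pos: [0.4947, -0.0536, 0.127]
tcp_rot: [0.01, 1.0, 0.0, 0.001]
wrist_force: [0.5, -0.4, -0.6]
gripper_width: 0.502
```

Request:
{"fn": "arm_command", "kwargs": {
  "deltas": [
    [0,-0.003,-0.053,0,0,0,0],
    [0,-0.003,-0.05,0.002,0,0,0],
    [0,-0.003,-0.04,0.003,0,0,0],
    [0,-0.002,-0.025,0.003,0,0,0],
    [0,0,0,0,0,0,0]
  ]
}}

```text
time: 23.3
tool_pos: [0.5022, -0.2215, 0.1183]
tcp_rot: [0.011, 1.0, 0.0, 0.0]
wrist_force: [-0.6, 1.0, -0.4]
gripper_width: 0.5
```

```bash
python3 go.py p_iron 0.0277
```

```text
p_iron [ 0.5094 -0.2315] 178.9
t 23.30 pos [ 0.5022 -0.2215  0.1183] F [-0.6  1.  -0.4] w 0.500
turn deg (tool) [ 0.05  0.03 -0.19]
shift in current tool axes mm [-7.4 -9.9 90.6]  in target axes mm [-7.4 -9.9 90.6]
```

Request:
{"fn": "arm_command", "kwargs": {
  "deltas": [
    [0,-0.007,-0.0105,0.02,0,0,-0.1],
    [0,0,0,0.035,0,0,0],
    [0,0,0,0.02,0,0,0],
    [0,0,0,0.01,0,0,0],
    [0,0,0,0.003,0,0,0]
  ]
}}

```text
time: 23.92
tool_pos: [0.5093, -0.2303, 0.0301]
tcp_rot: [0.009, 1.0, 0.001, 0.0]
wrist_force: [-0.6, 0.3, 0.9]
gripper_width: 0.501
```

Request:
{"fn": "arm_command", "kwargs": {
  "deltas": [
    [0,0,0,0,0,0,0]
  ]
}}

```text
time: 24.05
tool_pos: [0.5098, -0.2307, 0.0312]
tcp_rot: [0.009, 1.0, 0.0, 0.001]
wrist_force: [-0.0, 0.5, 0.2]
gripper_width: 0.501
```

```bash
python3 go.py p_iron 0.0277;  python3 - <<'E'
from h import *
im,d=bot.get_image('wrist'); save('w9.png',im)
E
```

```text
p_iron [ 0.5094 -0.2315] 178.9
t 24.05 pos [ 0.5098 -0.2307  0.0312] F [-0.   0.5  0.2] w 0.501
turn deg (tool) [0.03 0.11 0.05]
shift in current tool axes mm [ 0.4 -0.8  3.5]  in target axes mm [ 0.4 -0.8  3.5]
```

View pics/w9.png

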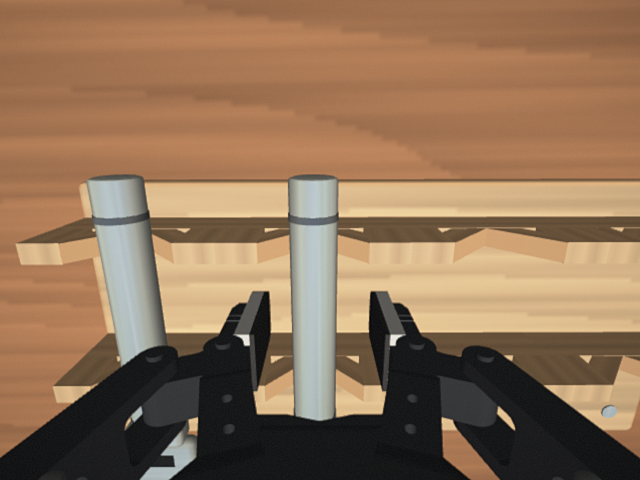

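The iron's shank is at columns 290–338, centred on 314; the comb is hidden under the gripper. I'll shift −2 mm in y, lower and grip.

Request:
{"fn": "arm_command", "kwargs": {
  "deltas": [
    [0,0.0005,-0.002,0.003,0,0,0],
    [0,0,0,0,0,0,0],
    [1,0,0,0,0,0,0],
    [1,0,0,0,0,0,0],
    [1,0,0,0,0,0,0]
  ]
}}

```text
time: 24.72
tool_pos: [0.509, -0.2329, 0.0281]
tcp_rot: [0.009, 1.0, 0.0, 0.001]
wrist_force: [-1.1, -2.3, 4.1]
gripper_width: 0.186
```

Request:
{"fn": "arm_command", "kwargs": {
  "deltas": [
    [1,0,0,0,0,0,0]
  ]
}}

```text
time: 24.85
tool_pos: [0.5089, -0.2329, 0.028]
tcp_rot: [0.009, 1.0, 0.0, 0.001]
wrist_force: [-1.8, -2.4, 5.8]
gripper_width: 0.188
```

```bash
python3 go.py p_iron 0.0277
```

```text
p_iron [ 0.5094 -0.2315] 178.9
t 24.85 pos [ 0.5089 -0.2329  0.028 ] F [-1.8 -2.4  5.8] w 0.188
turn deg (tool) [0.02 0.08 0.03]
shift in current tool axes mm [-0.4  1.4  0.3]  in target axes mm [-0.4  1.4  0.3]
```

Request:
{"fn": "arm_command", "kwargs": {
  "deltas": [
    [1,0,0,-0.01,0,0,0],
    [1,0,0,-0.03,0,0,0],
    [1,0,0,-0.05,0,0,0],
    [1,0,0.025,0,0,0,0],
    [1,0,0.05,0,0,0,0]
  ]
}}

```text
time: 25.48
tool_pos: [0.5105, -0.1578, 0.1187]
tcp_rot: [0.01, 1.0, 0.0, 0.001]
wrist_force: [1.0, 0.4, -3.4]
gripper_width: 0.186
```

Request:
{"fn": "arm_command", "kwargs": {
  "deltas": [
    [1,0.002,0.052,0,0,0,0],
    [1,0.002,0.052,0,0,0,0],
    [1,0.002,0.052,0,0,0,0],
    [1,0,0.052,0,0,0,4.6],
    [1,0,0.052,0,0,0,4.6]
  ]
}}

```text
time: 26.1
tool_pos: [0.5127, 0.104, 0.1186]
tcp_rot: [0.091, 0.996, 0.001, 0.001]
wrist_force: [1.9, 0.5, -2.8]
gripper_width: 0.187
```

```bash
python3 go.py w_iron 0.12
```

```text
w_iron [0.4942 0.1963] 169.65
t 26.10 pos [0.5127 0.104  0.1186] F [ 1.9  0.5 -2.8] w 0.187
turn deg (tool) [ 0.07  0.06 -0.05]
shift in current tool axes mm [34.8 87.5 -1.4]  in target axes mm [34.7 87.5 -1.4]
```

Request:
{"fn": "arm_command", "kwargs": {
  "deltas": [
    [1,0.017,0.042,0,0,0,0],
    [1,0.013,0.033,0,0,0,0],
    [1,0.005,0.0143,0,0,0,0],
    [1,0,0,0.02,0,0,0],
    [1,0,0,0.03,0,0,0]
  ]
}}

```text
time: 26.72
tool_pos: [0.4953, 0.1963, 0.0683]
tcp_rot: [0.089, 0.996, 0.001, 0.001]
wrist_force: [1.1, 0.0, -2.3]
gripper_width: 0.19
```

Request:
{"fn": "arm_command", "kwargs": {
  "deltas": [
    [1,0,0,0.02,0,0,0],
    [1,0,0,0.01,0,0,0],
    [1,0,0,0.005,0,0,0],
    [1,0,0,0,0,0,0]
  ]
}}

```text
time: 27.22
tool_pos: [0.4949, 0.1962, 0.0334]
tcp_rot: [0.09, 0.996, 0.0, 0.001]
wrist_force: [-0.0, -0.1, -1.2]
gripper_width: 0.189
```

```bash
python3 go.py w_iron 0.0277
```

```text
w_iron [0.4942 0.1963] 169.65
t 27.23 pos [0.4949 0.1962 0.0334] F [-0.  -0.1 -1.2] w 0.189
turn deg (tool) [0.06 0.07 0.08]
shift in current tool axes mm [ 0.7 -0.1  5.7]  in target axes mm [ 0.6 -0.1  5.7]
```

Request:
{"fn": "arm_command", "kwargs": {
  "deltas": [
    [1,0.001,0,0.002,0,0,0],
    [1,0,0,0.0015,0,0,0],
    [1,0,0,0.001,0,0,0],
    [1,0,0,0.0008,0,0,0],
    [1,0,0,0,0,0,0]
  ]
}}

```text
time: 27.85
tool_pos: [0.494, 0.1968, 0.0281]
tcp_rot: [0.089, 0.996, 0.001, 0.001]
wrist_force: [-0.4, 2.7, 2.8]
gripper_width: 0.192
```

Request:
{"fn": "arm_command", "kwargs": {
  "deltas": [
    [1,0,0.0004,0.0005,0,0,0],
    [1,0,0,0,0,0,0],
    [0.4,0,0,0,0,0,0],
    [0,0,0,0,0,0,0],
    [0,0,0,0,0,0,0]
  ]
}}

```text
time: 28.48
tool_pos: [0.4937, 0.1967, 0.0271]
tcp_rot: [0.089, 0.996, 0.0, 0.0]
wrist_force: [0.1, 0.4, 0.5]
gripper_width: 0.502
```

Request:
{"fn": "arm_command", "kwargs": {
  "deltas": [
    [0,0,0,-0.02,0,0,0],
    [0,0,0,-0.04,0,0,0],
    [0,0,0,-0.04,0,0,0],
    [0,0,-0.04,0,0,0,0],
    [0,0,-0.05,0,0,0,0]
  ]
}}

```text
time: 29.1
tool_pos: [0.4777, 0.1077, 0.1275]
tcp_rot: [0.089, 0.996, 0.001, 0.001]
wrist_force: [0.8, -0.2, 0.5]
gripper_width: 0.498
```

```bash
python3 go.py p_slot 0.12; python3 chk.py w10.png
```

```text
p_slot [ 0.508  -0.3012] 178.9
t 29.10 pos [0.4777 0.1077 0.1275] F [ 0.8 -0.2  0.5] w 0.498
turn deg (tool) [ 0.06  0.12 -9.07]
shift in current tool axes mm [-102.  -397.1    7.2]  in target axes mm [ -38.2 -408.3    7.5]
strap 219 y 0.0348 deg -0.01 x -0.0787 0.0248 ztop 0.0549
iron 243 y -0.0348 deg 0.3 x -0.0785 0.0241 ztop 0.0552
```

View pics/w10.png

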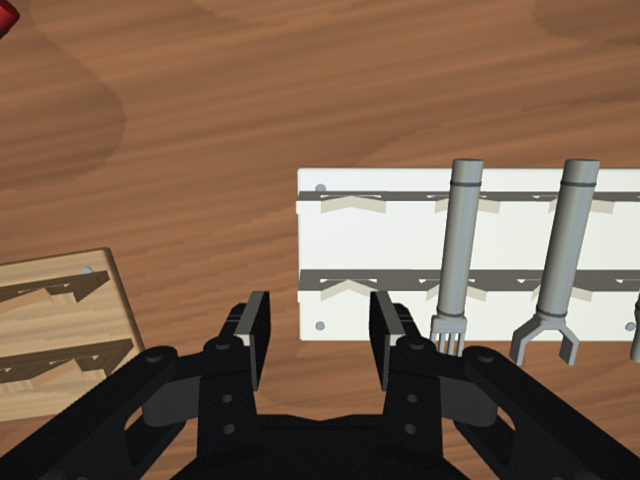

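The comb now lies beside the fork, seated at (460,240). Last is the slot punch.

Request:
{"fn": "arm_command", "kwargs": {
  "deltas": [
    [0,0,-0.02,0,0,0,-9.1],
    [0,-0.005,-0.05,0,0,0,0],
    [0,-0.005,-0.053,0,0,0,0],
    [0,-0.005,-0.053,0,0,0,0],
    [0,-0.005,-0.053,0,0,0,0]
  ]
}}

```text
time: 29.78
tool_pos: [0.4897, -0.1226, 0.1271]
tcp_rot: [0.01, 1.0, 0.0, 0.001]
wrist_force: [1.3, 0.6, 0.1]
gripper_width: 0.498
```

Request:
{"fn": "arm_command", "kwargs": {
  "deltas": [
    [0,-0.005,-0.053,0,0,0,0],
    [0,-0.005,-0.05,0.002,0,0,0],
    [0,-0.004,-0.04,0.003,0,0,0],
    [0,-0.003,-0.025,0.003,0,0,0],
    [0,0,0,0,0,0,0]
  ]
}}

```text
time: 30.4
tool_pos: [0.5032, -0.2901, 0.1183]
tcp_rot: [0.011, 1.0, 0.001, 0.0]
wrist_force: [-0.4, 1.0, 0.0]
gripper_width: 0.501
```

```bash
python3 go.py p_slot 0.0277;  python3 - <<'E'
from h import *
im,d=bot.get_image('wrist'); save('w11.png',im)
E
```

```text
p_slot [ 0.508  -0.3012] 178.9
t 30.40 pos [ 0.5032 -0.2901  0.1183] F [-0.4  1.   0. ] w 0.501
turn deg (tool) [ 0.06  0.03 -0.15]
shift in current tool axes mm [ -5.  -11.   90.6]  in target axes mm [ -5.  -10.9  90.6]
```

View pics/w11.png

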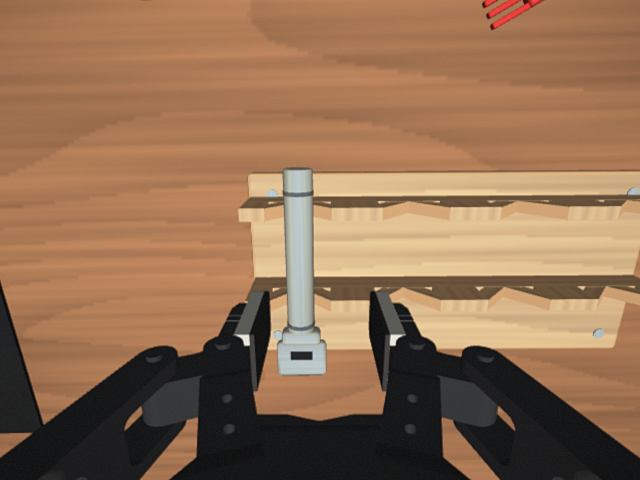

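The last tool is the broad slot punch at column 300, about 12 mm to −y of the gripper. I'm aligning and descending.

Request:
{"fn": "arm_command", "kwargs": {
  "deltas": [
    [0,-0.005,-0.0125,0,0,0,-0.1],
    [0,0,0,0.03,0,0,0],
    [0,0,0,0.035,0,0,0],
    [0,0,0,0.015,0,0,0],
    [0,0,0,0.009,0,0,0]
  ]
}}

```text
time: 31.08
tool_pos: [0.5086, -0.3015, 0.0298]
tcp_rot: [0.009, 1.0, 0.0, 0.001]
wrist_force: [-0.1, -0.3, 0.6]
gripper_width: 0.502
```

Request:
{"fn": "arm_command", "kwargs": {
  "deltas": [
    [0,0,0,0,0,0,0]
  ]
}}

```text
time: 31.2
tool_pos: [0.5085, -0.3017, 0.0303]
tcp_rot: [0.009, 1.0, 0.0, 0.001]
wrist_force: [0.8, -0.1, 0.1]
gripper_width: 0.499
```

```bash
python3 go.py p_slot 0.0277;  python3 - <<'E'
from h import *
im,d=bot.get_image('wrist'); save('w12.png',im)
E
```

```text
p_slot [ 0.508  -0.3012] 178.9
t 31.20 pos [ 0.5085 -0.3017  0.0303] F [ 0.8 -0.1  0.1] w 0.499
turn deg (tool) [0.04 0.08 0.05]
shift in current tool axes mm [0.5 0.5 2.6]  in target axes mm [0.5 0.5 2.6]
```

View pics/w12.png

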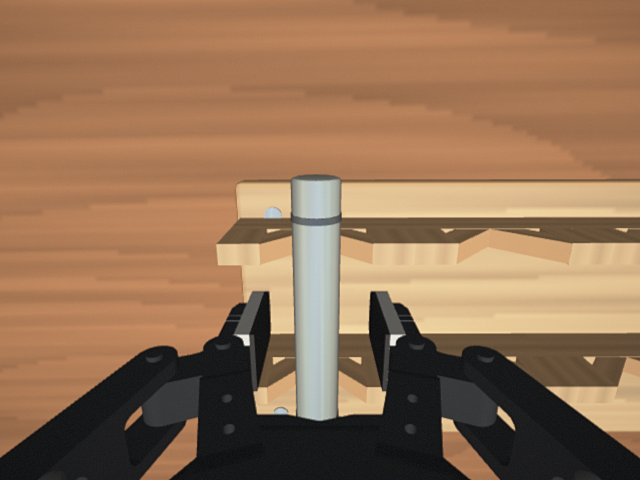

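The slot punch's shank is at about column 317, nearly centred. I'll shift −0.8 mm, lower 2.3 mm and grip.

Request:
{"fn": "arm_command", "kwargs": {
  "deltas": [
    [0,0.0005,-0.0008,0.0023,0,0,0],
    [0,0,0,0,0,0,0],
    [1,0,0,0,0,0,0],
    [1,0,0,0,0,0,0],
    [1,0,0,0,0,0,0]
  ]
}}

```text
time: 31.88
tool_pos: [0.5079, -0.3028, 0.028]
tcp_rot: [0.009, 1.0, -0.0, 0.001]
wrist_force: [-2.4, -2.8, 5.8]
gripper_width: 0.189
```

Request:
{"fn": "arm_command", "kwargs": {
  "deltas": [
    [1,0,0,0,0,0,0]
  ]
}}

```text
time: 32.0
tool_pos: [0.5079, -0.3028, 0.028]
tcp_rot: [0.009, 1.0, 0.0, 0.001]
wrist_force: [-2.0, -1.9, 5.8]
gripper_width: 0.185
```

```bash
python3 go.py p_slot 0.0277
```

```text
p_slot [ 0.508  -0.3012] 178.9
t 32.00 pos [ 0.5079 -0.3028  0.028 ] F [-2.  -1.9  5.8] w 0.185
turn deg (tool) [0.   0.09 0.03]
shift in current tool axes mm [-0.1  1.7  0.3]  in target axes mm [-0.1  1.7  0.3]
```

Request:
{"fn": "arm_command", "kwargs": {
  "deltas": [
    [1,0,0,-0.01,0,0,0],
    [1,0,0,-0.03,0,0,0],
    [1,0,0,-0.05,0,0,0],
    [1,0,0.025,0,0,0,0],
    [1,0,0.05,0,0,0,0]
  ]
}}

```text
time: 32.62
tool_pos: [0.5092, -0.2276, 0.1184]
tcp_rot: [0.01, 1.0, 0.0, 0.001]
wrist_force: [0.8, 1.2, -2.7]
gripper_width: 0.19
```

Request:
{"fn": "arm_command", "kwargs": {
  "deltas": [
    [1,0.003,0.052,0,0,0,0],
    [1,0.003,0.052,0,0,0,0],
    [1,0.003,0.052,0,0,0,0],
    [1,0,0.052,0,0,0,4.6],
    [1,0,0.052,0,0,0,4.6]
  ]
}}

```text
time: 33.25
tool_pos: [0.5085, 0.0342, 0.1184]
tcp_rot: [0.091, 0.996, 0.001, 0.001]
wrist_force: [0.8, -0.7, -2.7]
gripper_width: 0.19
```

```bash
python3 go.py w_slot 0.12
```

```text
w_slot [0.4817 0.1274] 169.65
t 33.25 pos [0.5085 0.0342 0.1184] F [ 0.8 -0.7 -2.7] w 0.190
turn deg (tool) [ 0.08  0.05 -0.06]
shift in current tool axes mm [43.2 86.8 -1.6]  in target axes mm [43.2 86.9 -1.6]
```

Request:
{"fn": "arm_command", "kwargs": {
  "deltas": [
    [1,0.021,0.042,0,0,0,0],
    [1,0.016,0.033,0,0,0,0],
    [1,0.0067,0.0137,0,0,0,0],
    [1,0,0,0.02,0,0,0],
    [1,0,0,0.03,0,0,0]
  ]
}}

```text
time: 33.88
tool_pos: [0.4826, 0.1275, 0.0682]
tcp_rot: [0.089, 0.996, 0.001, 0.001]
wrist_force: [0.1, -0.3, -2.9]
gripper_width: 0.192
```

Request:
{"fn": "arm_command", "kwargs": {
  "deltas": [
    [1,0,0,0.02,0,0,0],
    [1,0,0,0.01,0,0,0],
    [1,0,0,0.005,0,0,0],
    [1,0,0,0,0,0,0]
  ]
}}

```text
time: 34.38
tool_pos: [0.4822, 0.1274, 0.0332]
tcp_rot: [0.09, 0.996, 0.0, 0.001]
wrist_force: [0.0, 0.4, -2.7]
gripper_width: 0.183
```

```bash
python3 go.py w_slot 0.0277
```

```text
w_slot [0.4817 0.1274] 169.65
t 34.38 pos [0.4822 0.1274 0.0332] F [ 0.   0.4 -2.7] w 0.183
turn deg (tool) [0.06 0.08 0.08]
shift in current tool axes mm [ 0.5 -0.1  5.5]  in target axes mm [ 0.5 -0.1  5.5]
```

Request:
{"fn": "arm_command", "kwargs": {
  "deltas": [
    [1,0.0005,0.0003,0.002,0,0,0],
    [1,0,0,0.0015,0,0,0],
    [1,0,0,0.001,0,0,0],
    [1,0,0,0.0008,0,0,0],
    [1,0,0,0,0,0,0]
  ]
}}

```text
time: 35.0
tool_pos: [0.4816, 0.128, 0.028]
tcp_rot: [0.089, 0.996, 0.001, 0.001]
wrist_force: [-2.5, 1.1, 5.0]
gripper_width: 0.19
```

The slot punch has landed, at 5 N. I'll release, rise and move clear.

Request:
{"fn": "arm_command", "kwargs": {
  "deltas": [
    [1,0,0.0002,0.0002,0,0,0],
    [0.4,0,0,0,0,0,0],
    [0,0,0,0,0,0,0],
    [0,0,0,0,0,0,0],
    [0,0,0,-0.02,0,0,0]
  ]
}}

```text
time: 35.62
tool_pos: [0.4805, 0.1277, 0.0466]
tcp_rot: [0.089, 0.996, -0.0, -0.001]
wrist_force: [-0.5, -0.5, 0.3]
gripper_width: 0.502
```

Request:
{"fn": "arm_command", "kwargs": {
  "deltas": [
    [0,0,0,-0.04,0,0,0],
    [0,0,0,-0.05,0,0,0],
    [0,0,-0.05,-0.01,0,0,0],
    [0,0,-0.05,0,0,0,0],
    [0,0,-0.05,0,0,0,0]
  ]
}}

```text
time: 36.25
tool_pos: [0.4544, -0.021, 0.1475]
tcp_rot: [0.089, 0.996, 0.0, 0.001]
wrist_force: [0.5, -0.0, 0.2]
gripper_width: 0.502
```

Request:
{"fn": "arm_command", "kwargs": {
  "deltas": [
    [0,0,-0.05,0,0,0,0],
    [0,0,-0.05,0,0,0,0],
    [0,0,-0.05,0,0,0,0],
    [0,0,-0.04,0,0,0,0],
    [0,0,0,0,0,0,0]
  ]
}}

```text
time: 36.88
tool_pos: [0.4203, -0.2087, 0.147]
tcp_rot: [0.091, 0.996, 0.0, 0.001]
wrist_force: [1.1, 0.8, 0.2]
gripper_width: 0.498
```

```bash
python3 - <<'E'
from h import *
from go import *
cm=bot.camera_model('top'); im,d=bot.get_image('top'); save('t13.png',im); save('t13c.png',cv2.resize(im[145:265,75:275],None,fx=4,fy=4))
si,_=bot.get_image('side'); save('s13.png',si)
P=cloud(cm,d); L=(P[...,:2]-WO)@r2(wy)
print({k:np.round(v,2).tolist() for k,v in bot.sense().items() if k in('time','tool_pos','wrist_force','qvel')})
for n in names:
    y=lw[n][1]; a=(abs(L[...,1]-y)<.03)&(abs(L[...,0])<.12)
    m=a&(P[...,2]>.04)&(abs(L[...,0]+.02)<.024); q=L[m]
    k=a&(P[...,2]>.035)&(abs(L[...,1]-y)<.008); b=a&(P[...,2]>.03)
    print(n,'y',np.median(q[:,1]).round(4),'deg',np.degrees(np.polyfit(q[:,0],q[:,1],1)[0]).round(2),'xmin',L[k][:,0].min().round(4),'xmax',L[b][:,0].max().round(4),'z',np.percentile(P[m][:,2],95).round(4))
E
```

```text
{'time': 36.98, 'qvel': [0.03, -0.01, -0.0, -0.0, 0.0, 0.0], 'tool_pos': [0.42, -0.21, 0.15], 'wrist_force': [-0.17, 0.51, 0.42]}
hole y 0.1024 deg -0.09 xmin -0.0795 xmax 0.0633 z 0.0554
strap y 0.0332 deg 0.32 xmin -0.0785 xmax 0.0646 z 0.0555
iron y -0.0365 deg -0.09 xmin -0.0784 xmax 0.0642 z 0.0552
slot y -0.1059 deg -0.3 xmin -0.0784 xmax 0.0641 z 0.0552
```

View pics/t13c.png

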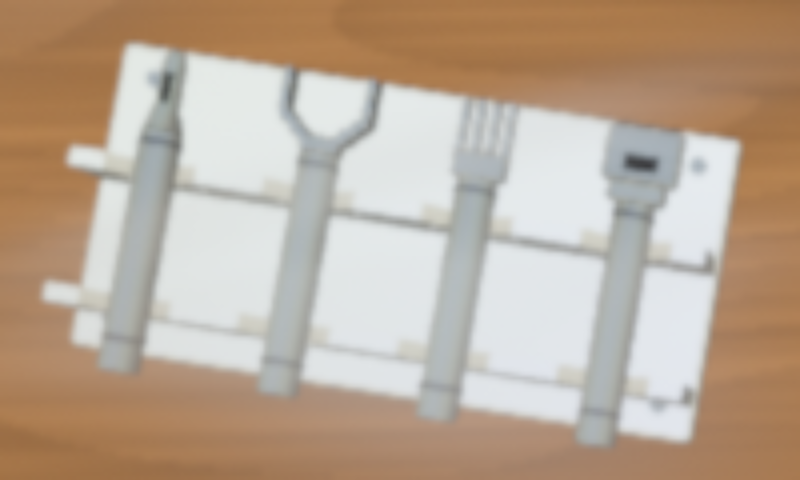

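View pics/s13.png

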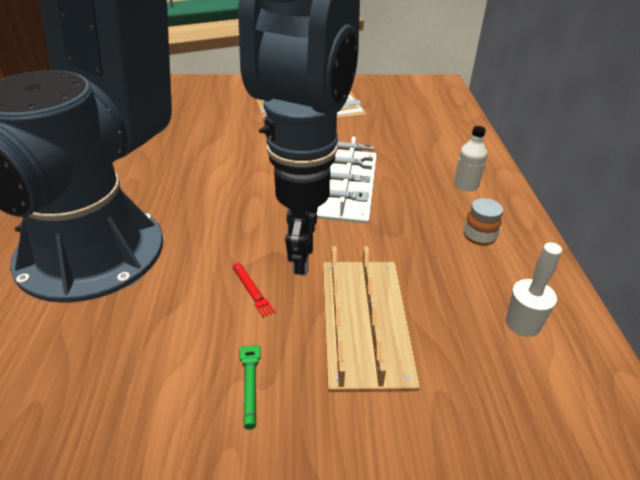

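The top crop shows the hole punch, fork, comb and slot blade from left to right, all seated, level and pointing away. The side view shows the pale rack empty, the red and green look-alikes untouched and the arm clear. Handing in.

```bash
python3 -c "
from bench import bot
print(bot.job_done())"
```

```text
the job is handed in; nothing more can be done
None
```

All four punching tools are in the white rack in the same order from left to right: hole punch, strap-end punch, pricking iron, slot punch. Each lies across both rails with its working end pointing away from the robot. I handed the job in at about 37 s; no verdict is reported.

- **Setback:** my first carry of the hole punch was cut short because the last joint reached its limit. The tool tilted about 5° while held in the air. I put it back in its notch, turned the gripper half a turn and regrasped it; the other three then went without trouble.
- **Touchdown:** the forces I read as each tool was set down stayed under about 9 N.
- **Last checks:** all four shank tops read 55 mm high, the same as they did in the pale rack. They lie within 0.4° of the notch direction and about 1.5 mm of centre along the rails.
- **Disagreement:** the top camera shows the row about 1–2.5 mm to the robot's right of the notch centres, while the wrist camera showed the first three within 0.5 mm. I put this down to viewing angle and calibration. The wrist camera did not check the slot punch after it was placed.
- **Surroundings:** the pale rack is empty, the red and green look-alikes were not touched, and the arm was clear of everything at hand-in.

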